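Swap the battery packs in the workshop charging rack

TASK

Change over the charging rack. First reach into the guard opening and turn the knob anticlockwise to its off stop and turn the lock ring anticlockwise to its open stop; then draw every charged battery pack out of its bay and lay it right way up on the rubber mat, and slide every flat pack from the bench nose first under the overhang into a bay of its own, fully home on the end stop. When all packs are in place, turn the lock ring clockwise to its locked mark, and after that the knob clockwise until its pointer is on the charge mark; leave the drill, bottle, can and spanner where they are.

Things in the scene. Friction and masses are not known exactly. Their poses are not given: they have to be found in the camera images.
- rack: Fixed charging rack, 220 mm deep, 306 wide. Origin: on the bench under the middle of its overhang's front edge; x runs into the bays, away from the robot, y left. 3 bays; fixed overhang plate over them, x 0 to 90 mm, underside 52, top 62 mm up. Behind it (x 90 to 220) the control housing: right half top 70 mm up with the lock ring, left half top 90 mm with the knob well.
- bay0 (a point): Left bay (from the robot), rack y +92 mm: point on the bench on the bay's middle line at the face of the end stop (rack x 75 mm); axes as the rack's. Bays are 62 mm wide between 30 mm wide, round-ended dividers from x = 0; no floor, packs slide on the bench, nose first. A pack is home when its nose is at this point; its last 45 mm then stick out in front.
- bay1 (a point): Middle bay, rack y 0: the same point as for the left bay.
- bay2 (a point): Right bay, rack y -92 mm: the same point as for the left bay.
- lock_ring (a joint): Lock ring on the rack's right half, vertical axis; 0 is open, grows clockwise seen from above, firm stop at 1.1 rad. Open below 0.12, locked above 0.92 (white mark on the housing at 1.05). Starts locked, between 0.94 and 1.1; light friction (0.06 N m), stays where left.
- ring_grip (a point): On the lock ring's axis (rack x 155, y -75 mm), 95 mm above the bench; turns with the ring. Aluminium, 75 to 103 mm above the bench; two flats facing its own +y and -y, 54 mm apart, 36 long, to grip across; two ears along its x, 88 mm over both, 20 wide. Black line on the -x ear. At joint q its x is the rack's x turned clockwise by q. Steel spindle in the middle, top at 104 mm.
- knob (a joint): Charge knob sunk in the rack's left half, vertical axis; grows clockwise seen from above, stops at 0 (off) and 2.2 rad. Off is below 0.12; white charge mark at 1.4 rad, set within 0.18 rad of it. Starts between 0.8 and 1.4; light friction (0.04 N m), stays where left.
- knob_grip (a point): On the knob's axis (rack x 155, y +75 mm), 74 mm above the bench; turns with it. Black bar 46 mm along its own x, 16 mm thick in y (grip across), top at 86 mm, white pointer line to its -x. Centred in a square guard opening 90 x 90 mm along the rack's axes, rim 90 mm, floor 45 mm above the bench: enter with fingers only about 40 mm open. At joint q its x is the rack's x turned clockwise by q.
- mat: Black rubber mat fixed on the bench to the right, 170 mm along its x, 210 mm along its y, 3 mm thick. Origin: centre of its underside; axes near the world's.
- charged0: Battery pack 120 mm long, 54 wide, 42 high, 0.42 kg. Origin: centre of underside; x to the nose, z up. Black flat-sided body (x -60 to +28 mm); grey terminal nose (+28 to +60) 44 mm wide, 33 high, copper contacts on top. Charged: starts home in a bay. May be absent (1 or 2 charged packs in all).
- charged1: Battery pack 120 mm long, 54 wide, 42 high, 0.42 kg. Origin: centre of underside; x to the nose, z up. Black flat-sided body (x -60 to +28 mm); grey terminal nose (+28 to +60) 44 mm wide, 33 high, copper contacts on top. Charged: starts home in a bay. May be absent (1 or 2 charged packs in all).
- charged2: Battery pack 120 mm long, 54 wide, 42 high, 0.42 kg. Origin: centre of underside; x to the nose, z up. Black flat-sided body (x -60 to +28 mm); grey terminal nose (+28 to +60) 44 mm wide, 33 high, copper contacts on top. Charged: starts home in a bay. May be absent (1 or 2 charged packs in all).
- flat0: Battery pack 120 mm long, 54 wide, 42 high, 0.42 kg. Origin: centre of underside; x to the nose, z up. Black flat-sided body (x -60 to +28 mm); grey terminal nose (+28 to +60) 44 mm wide, 33 high, copper contacts on top. Flat: starts on the bench to the left, nose roughly away from the robot. May be absent (2 or 3 flat packs in all).
- flat1: Battery pack 120 mm long, 54 wide, 42 high, 0.42 kg. Origin: centre of underside; x to the nose, z up. Black flat-sided body (x -60 to +28 mm); grey terminal nose (+28 to +60) 44 mm wide, 33 high, copper contacts on top. Flat: starts on the bench to the left, nose roughly away from the robot. May be absent (2 or 3 flat packs in all).
- flat2: Battery pack 120 mm long, 54 wide, 42 high, 0.42 kg. Origin: centre of underside; x to the nose, z up. Black flat-sided body (x -60 to +28 mm); grey terminal nose (+28 to +60) 44 mm wide, 33 high, copper contacts on top. Flat: starts on the bench to the left, nose roughly away from the robot. May be absent (2 or 3 flat packs in all).
- flat0_nose (a point): Middle of the front end of pack flat0, at its underside (pack x +60 mm).
- flat1_nose (a point): Middle of the front end of pack flat1, at its underside (pack x +60 mm).
- flat2_nose (a point): Middle of the front end of pack flat2, at its underside (pack x +60 mm).
- drill: Bystander: cordless drill lying on its side at the far right, about 190 by 180 mm, 58 mm high.
- cleaner: Bystander: white cleaner bottle, 66 mm across, 190 mm high, standing far left. Origin: centre of its base.
- tin: Bystander: can 80 mm across, 100 mm high, to the right. Origin: centre of its base.
- spanner: Bystander: 180 mm spanner lying flat on the left.
Not all that is in view belongs to the job. Leave any blue or red look-alike of the flat2 alone.

How it is judged:
By the outcome, as a careful person would: the job done as asked, in the order asked, and still so for the second after the job is handed in, with the robot touching nothing.
Of flat0, flat1, flat2 only 2 to 3 are there at a start; the rules pass over those that are not, and their reading is None.
Of charged0, charged1, charged2 only 1 to 2 are there at a start; the rules pass over those that are not, and their reading is None.
At some moment in a run one of flat0, flat1, flat2, charged0, charged1, charged2 may be knocked a few centimetres aside while the robot is not near it.
Once in a run the grip may slacken for a moment while it holds something.
It also fails if it takes over 210 s, if anything falls off the work surface, if the arm or the gripper's body presses on something with over 40 N, if the wrist force passes 120 N, or if a joint passes its speed limit or range.

ROBOT

A 6-joint arm with a two-finger parallel gripper is mounted at the origin on the work surface. World frame = base frame: x ahead of the robot, y to its left, z up, the work surface at z = 0. Lengths are in m, angles in rad, forces in N, time in s.
With the tool pointing down it reaches from about 0.35 to 0.775 m from the base axis. Payload 5.5 kg.
Tool frame: the origin (TCP) lies between the finger pads; the fingertips stand 19 mm ahead of it and the grasp point (between the pads) is the TCP; z points along the fingers, x is the direction in which the jaws open and shut, and the axes are right-handed (so a half turn about z gives the same grasp; the last joint's range is limited). The gripper opens to 85 mm and grips with 20 to 120 N. Pads are 22 mm wide; open, the fingers measure 114 mm over their backs; the gripper's body (76 mm by 85 mm) begins 54 mm behind the grasp point. The pads swing forward as they close: fully open they stand 13 mm farther back than shut.
Start: joints at [1.205, 0.313, 0.046, 1.304, 0, 1.431], TCP at [0.129, 0.56, 0.25] pointing down, gripper open.
Joint ranges: [-2.76, 2.76], [-0.86, 1.69], [-1.03, 1.26], [-2.2, 2.34], [-1.47, 1.5], [-3.14, 3.14]. Speed limits (rad/s): [2.57, 2.57, 3.14, 3.14, 3.14, 3.14].

INTERFACE

Orientations are given as a rotation vector (axis times angle).
In Python, from plant import r, get_image, camera_params gives the robot as it stands.
- The arm moves only by the shell command python3 -m creep 'ROWS' [OPENING] [FORCE]. ROWS is JSON, a list of rows, each a list of 2 entries, a list of its own where there are three numbers: the shift along the tool's x, y, z in units of 30 mm (1.0 is 30 mm), then the turn, a rotation vector about the tool's x, y, z in degrees. In form: [[[dx, dy, dz], [ax, ay, az]], ...]. A call has 1 to 10 rows; each row is the pose to reach, as a shift and turn from the pose measured when the call began, along the tool's axes at that moment; what a row does not reach only later rows make up. A row lasts 1/12 s, in which the tool goes at most 41.7 mm and 7.16 degrees, less where a joint would pass 70% of its speed; a pose out of reach is approached as far as the arm can. A call with a gripper value outside its range is refused whole. OPENING is the opening, from -1 (shut) to 1 (fully open), set as the call begins (- or left out, the last holds). The fingers move at their own pace and stop on an object; FORCE is the grip in N (left out, the last holds). Time passes only in rows, so rows that repeat a pose let the fingers close. It gives the time, the measured TCP pose, the force and the opening at its end, in the units of the state.
- r.read_state(): the state, without advancing time (a new reading comes with each control period).
- get_image(name): name is "scene" or "top" or "wrist"; returns (picture, depth): 480x640x3 uint8, blue, green, red; 480x640 float32, m along the optical axis (not along the pixel's ray), 0 where there is no reading.
- camera_params(name): a dict with "fx", "fy", "cx", "cy" (pixels), "T" (4x4, takes a point from camera to world coordinates). Camera axes: x right, y down, z forward; pixel columns grow to the right and rows downward; lengths in m; the calibration is good to about 2 mm. A picture is of the moment at which its call begins: read the wrist's pose just before it. camera_params takes no time and is no camera call; for the wrist camera it gives the pose at the moment of the call.
- r.hand_in(): hands the job in, once; it reports no verdict.
The state is a dict: "time_s": time; "q": joint angles; "qd": joint speeds; "tau": joint torques, N m; "position": TCP position; "ee_rot": TCP orientation; "contact_force": force on the tool from outside, world axes, zero at the start; "wrist_torque": the same for the moment, N m; "width": finger opening in m.
Only numpy, scipy, OpenCV 4.12 (cv2) and the standard library are available. Lean on these libraries where they do the work, as an engineer would, in place of code of your own. Each camera call takes 0.05 s, during which the arm holds its last target. There are 200 camera calls.

## Working session

There is one attempt and no reset: what is moved stays moved. The work goes in short steps, Python scripts to look and compute and a shell command to move; the robot and the scene stay as the last step left them, time stands still between calls to the robot, and variables do not carry over. Pictures are saved under pics/ and viewed, about 12 in all and at most 16, crops included, and the job is handed in when it is done.

```bash
mkdir -p pics; ls
cat > h.py <<'E'
import numpy as np,cv2
from scipy.spatial.transform import Rotation as R
from plant import r,get_image,camera_params
def proj(cp,P):
    T=np.linalg.inv(cp["T"]);p=np.atleast_2d(P)@T[:3,:3].T+T[:3,3]
    return np.c_[cp["fx"]*p[:,0]/p[:,2]+cp["cx"],cp["fy"]*p[:,1]/p[:,2]+cp["cy"]]
def ray(cp,uv,z):
    uv=np.atleast_2d(uv).astype(float);d=np.c_[(uv[:,0]-cp["cx"])/cp["fx"],(uv[:,1]-cp["cy"])/cp["fy"],np.ones(len(uv))]@np.array(cp["T"])[:3,:3].T
    o=np.array(cp["T"])[:3,3];return o+d*((z-o[2])/d[:,2])[:,None]
def cloud(cp,dep):
    v,u=np.mgrid[:480,:640];c=np.stack([(u-cp["cx"])/cp["fx"]*dep,(v-cp["cy"])/cp["fy"]*dep,dep],-1)
    T=np.array(cp["T"]);return c@T[:3,:3].T+T[:3,3]
def go(p,yaw=None):
    """shift units & turn to TCP at p, tool down with jaw axis at yaw (mod pi)"""
    s=r.read_state();R0=R.from_rotvec(s["ee_rot"]);d=R0.inv().apply(np.array(p)-s["position"])/0.03
    t=np.zeros(3)
    if yaw is not None:
        best=None
        for k in(0,np.pi):
            x=np.array([np.cos(yaw+k),np.sin(yaw+k),0]);z=np.array([0,0,-1.]);Rt=R.from_matrix(np.c_[x,np.cross(z,x),z])
            tt=(R0.inv()*Rt).as_rotvec(degrees=True)
            print("  option",d.round(2),tt.round(1),"q6",round(s["q"][5],2))
    else: print("  shift",d.round(2))
E
python3 - <<'E'
from h import *
s=r.read_state();print({k:np.round(v,3) for k,v in s.items()})
for n in("scene","top"):
    im,d=get_image(n);cp=camera_params(n);cv2.imwrite(f"pics/{n}0.png",im);np.savez(f"{n}0.npz",im=im,d=d);print(n,cp["fx"],np.round(cp["T"],3).tolist())
E
```

```text
pics
{'time_s': np.float64(0.0), 'q': array([1.205, 0.314, 0.045, 1.304, 0.   , 1.431]), 'qd': array([-0.   ,  0.001,  0.001, -0.   ,  0.001, -0.   ]), 'tau': array([ 1.0000e-03, -4.8063e+01,  2.9853e+01,  1.9000e-02, -0.0000e+00,
        0.0000e+00]), 'position': array([0.129, 0.56 , 0.249]), 'ee_rot': array([ 2.457,  1.956, -0.003]), 'contact_force': array([-0.004, -0.105,  0.097]), 'wrist_torque': array([-0.011, -0.015,  0.045]), 'width': np.float64(0.085)}
scene 511.924948924987 [[0.575, 0.494, -0.653, 1.305], [0.818, -0.335, 0.467, -0.552], [0.012, -0.802, -0.597, 0.825], [0.0, 0.0, 0.0, 1.0]]
top 451.3808596621107 [[0.007, -0.998, 0.057, 0.45], [-1.0, -0.008, -0.016, 0.021], [0.016, -0.057, -0.998, 1.162], [0.0, 0.0, 0.0, 1.0]]
```

View pics/top0.png

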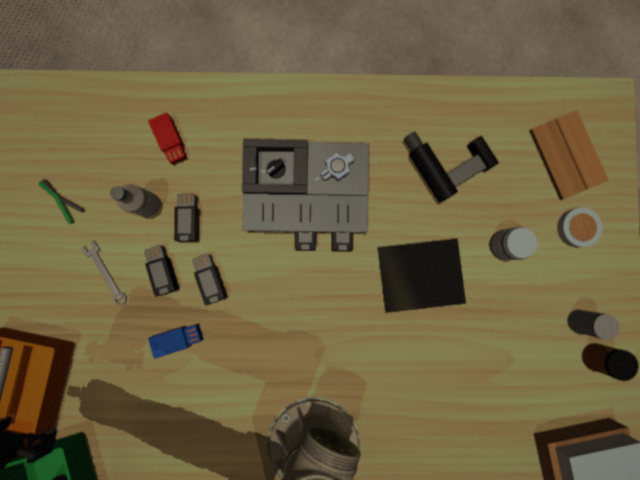

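View pics/scene0.png

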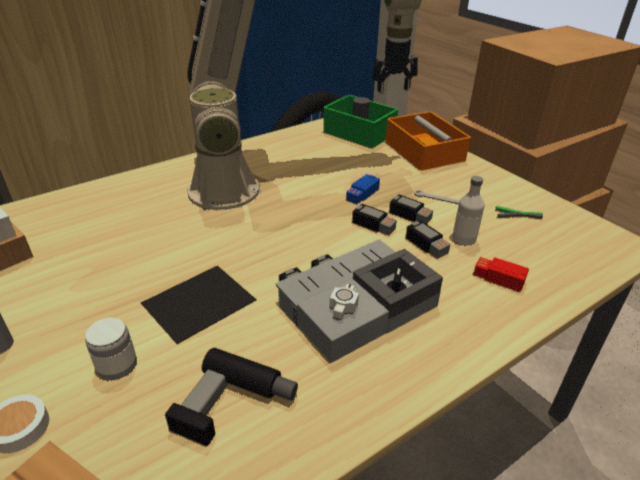

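Top view: rack at u 243–369, v 139–233. Knob is in the well at (276,168) and the lock ring at (337,167). Two packs stick out of the middle bay (305,240) and right bay (342,240); the left bay looks empty. The mat is at (421,275). Candidates for the flat packs are (186,217), (160,270) and (209,279), all black with a grey nose and copper contacts. The blue one at (176,340) and the red one at (167,138) are look-alikes. Next I measure them and confirm with a crop.

Run:
```python
from h import *
D=np.load("top0.npz");im,d=D["im"],D["d"];cp=camera_params("top");C=cloud(cp,d);Z=C[...,2]
print("bench z",np.round([Z[300,300],Z[100,200],Z[400,200]],4))
def comp(zlo,zhi,box):
    m=np.zeros((480,640),np.uint8);u0,u1,v0,v1=box;m[v0:v1,u0:u1]=((Z>zlo)&(Z<zhi)&(d>0))[v0:v1,u0:u1]*255
    m=cv2.morphologyEx(m,cv2.MORPH_OPEN,np.ones((2,2)));n,l,st,_=cv2.connectedComponentsWithStats(m)
    return [(l==i) for i in range(1,n) if st[i,4]>60]
def rect(mask):
    P=C[mask][:,:2].astype(np.float32)*1000;(c,s,a)=cv2.minAreaRect(P);b=cv2.boxPoints((c,s,a));e=[b[1]-b[0],b[2]-b[1]];L=max(e,key=np.linalg.norm)
    return np.round(c,1),np.round(sorted(s),1),round((np.degrees(np.arctan2(L[1],L[0]))+90)%180-90,1),round(float(np.median(Z[mask])),4)
for m in comp(.025,.055,(140,235,185,310)): print("pack",rect(m))
for m in comp(.056,.067,(235,380,130,260)): print("overhang",rect(m))
for m in comp(.066,.076,(235,380,130,260)): print("right housing",rect(m))
for m in comp(.082,.1,(235,315,130,260)): print("left housing",rect(m))
for m in comp(.09,.11,(310,380,130,260)): print("ring",rect(m))
for m in comp(.03,.05,(285,365,230,260)): print("charged",rect(m))
b=cv2.inRange(im[...].max(2),0,45);b[:230]=0;b[:, :370]=0;b[:,480:]=0;b[320:]=0
c=max(cv2.findContours(b,0,2)[0],key=cv2.contourArea);rc=cv2.minAreaRect(c);P=ray(cp,cv2.boxPoints(rc),.003);print("mat corners",P[:,:2].round(3).tolist(),P.mean(0).round(3))
a=cv2.resize(im[130:260,235:380],None,fx=4,fy=4,interpolation=cv2.INTER_CUBIC)
e=cv2.resize(im[185:315,135:240],None,fx=2.4,fy=2.4*1.667*.999/1.667,interpolation=cv2.INTER_CUBIC)
H=max(a.shape[0],e.shape[0]);o=np.zeros((H,a.shape[1]+220,3),np.uint8);o[:a.shape[0],:a.shape[1]]=a
e=cv2.resize(im[185:315,135:240],(220,272),interpolation=cv2.INTER_CUBIC);o[:272,a.shape[1]:]=e;cv2.imwrite("pics/crop1.png",np.clip(o*1.6,0,255).astype(np.uint8));print(o.shape)
```

```text
bench z [ 0.0011 -0.0009 -0.0002]
pack (array([535.4, 216.2]), array([ 55.3, 422. ]), np.float32(73.9), 0.0313)
pack (array([538.6, 181.8]), array([123.3, 345.3]), np.float32(80.8), 0.0419)
pack (array([465.6, 226.4]), array([122. , 393.1]), np.float32(-77.0), 0.042)
pack (array([442.4, 166.2]), array([119.9, 278.5]), np.float32(-70.3), 0.0421)
overhang (array([535.7,  17.7]), array([170.8, 314.5]), np.float32(-89.2), 0.0626)
right housing (array([605.2, -60.1]), array([159.7, 311.2]), np.float32(-0.5), 0.0703)
left housing (array([610.7,  97.6]), array([155.6, 319.6]), np.float32(-0.5), 0.0902)
left housing (array([570.6,  71.6]), array([ 44.2, 257.2]), np.float32(13.0), 0.0858)
ring (array([593.8, -11.7]), array([ 61.4, 288. ]), np.float32(-24.9), 0.1026)
charged (array([489.3,  22.9]), array([53.1, 78.1]), np.float32(0.4), 0.0428)
charged (array([505.8, -70.8]), array([46.7, 57.2]), np.float32(-89.4), 0.0425)
mat corners [[0.492, -0.163], [0.518, -0.369], [0.353, -0.386], [0.328, -0.181]] [ 0.423 -0.275  0.003]
(520, 800, 3)
```

View pics/crop1.png

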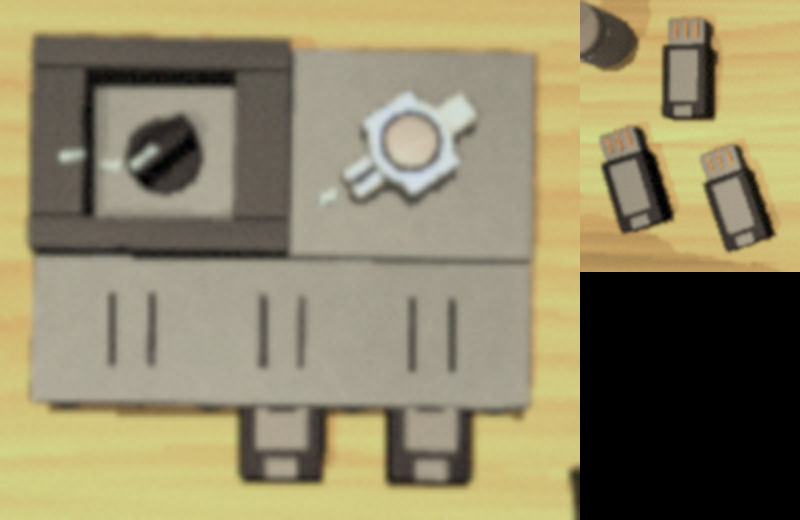

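```bash
cat >> h.py <<'E'
def plates(cp,d,zlo,zhi,z,box,k=3,amin=60):
    """plane patches: centre(mm), size(mm, after erosion), long-axis angle, from pixels cast on plane z"""
    Z=cloud(cp,d)[...,2];m=np.zeros(d.shape,np.uint8);u0,u1,v0,v1=box;m[v0:v1,u0:u1]=((Z>zlo)&(Z<zhi)&(d>0))[v0:v1,u0:u1]
    m=cv2.morphologyEx(m,cv2.MORPH_OPEN,np.ones((k,k)));n,l,st,_=cv2.connectedComponentsWithStats(m,connectivity=4);out=[]
    for i in range(1,n):
        if st[i,4]<amin: continue
        v,u=np.nonzero(l==i);P=(ray(cp,np.c_[u,v],z)[:,:2]*1000).astype(np.float32)
        c,s,a=cv2.minAreaRect(P);b=cv2.boxPoints((c,s,a));e=[b[1]-b[0],b[2]-b[1]];L=max(e,key=np.linalg.norm)
        out.append((np.round(c,1),np.round(sorted(s),1),round(float((np.degrees(np.arctan2(L[1],L[0]))+90)%180-90),1),P.mean(0).round(1),st[i,:2].tolist()))
    return out
E
python3 - <<'E'
from h import *
D=np.load("top0.npz");im,d=D["im"],D["d"];cp=camera_params("top")
for n,a in dict(pack=(.037,.047,.042,(140,235,185,310),5),nose=(.028,.037,.033,(140,235,185,310),3,30),over=(.057,.067,.062,(235,380,190,245),5),right=(.066,.075,.07,(300,380,130,210),5),left=(.085,.095,.09,(235,315,130,210),3),ring=(.098,.108,.103,(310,360,145,185),2),knob=(.080,.0885,.086,(262,292,152,182),2,10),charged=(.037,.047,.042,(285,365,228,260),3)).items():
    for p in plates(cp,d,*a): print(n,*p)
u=np.array([[166,153],[133,168],[195,122]])/4+[235,130];print("knob pix",ray(cp,u,.086).round(4).tolist())
u=np.array([[411,140],[460,108],[362,182]])/4+[235,130];print("ring pix",ray(cp,u,.103).round(4).tolist())
u=np.array([[33,400],[530,407]])/4+[235,130];print("front",ray(cp,u,.062).round(4).tolist())
E
```

```text
pack [547.9 323.9] [51.9 84.8] 1.2 [545.3 324. ] [174, 206]
pack [420.8 369.6] [33.4 88.5] 12.7 [416.8 369.3] [157, 257]
pack [419.9 401.5] [18.8 67.9] 18.9 [419.3 402. ] [146, 262]
pack [395.4 252.9] [41.9 80.8] 56.9 [394.3 255.7] [197, 274]
pack [361.  265.7] [22.1 24.6] 1.1 [361.  266.2] [202, 294]
nose [607.9 325.1] [27.8 42.7] -89.5 [609.3 324.8] [177, 194]
nose [468.9 415.3] [20.  25.1] 74.5 [469.9 414.1] [144, 250]
nose [470.9 386.4] [14.9 17.3] -89.6 [471.1 386.2] [156, 251]
nose [451.  287.1] [28.7 32.5] -80.1 [451.2 286.2] [193, 256]
over [574.9  25.3] [ 90.6 305.1] 89.5 [574.7  24.7] [243, 193]
right [683.9 -52.6] [128.7 147.5] -89.6 [681.6 -54.1] [307, 142]
left [684.8  99.5] [130.  155.7] 89.6 [684.5 100.1] [242, 138]
ring [681.  -52.3] [51.  53.6] 34.5 [681.2 -52.5] [326, 154]
knob [686.7  90.5] [17.1 29.1] -44.7 [689.2  89.3] [272, 159]
knob [673.9  98.1] [4.9 9.6] -89.4 [674.5  98.3] [273, 169]
knob [666.5 107.7] [4.9 9.6] -89.4 [666.9 107.7] [269, 172]
charged [508.1  26. ] [44.8 52.2] -89.6 [507.1  26.5] [294, 231]
charged [506.3 -67.3] [44.9 50. ] -89.6 [507.1 -67. ] [332, 232]
knob pix [[0.6782, 0.0946, 0.086], [0.6688, 0.1143, 0.086], [0.6972, 0.0773, 0.086]]
ring pix [[0.6839, -0.0518, 0.103], [0.7034, -0.0809, 0.103], [0.6584, -0.0228, 0.103]]
front [[0.5303, 0.1754, 0.062], [0.5284, -0.1281, 0.062]]
```

Packs named: A (186,217), B (160,270) and C (209,279) match the description, being black and grey with copper contacts. Blue (176,340) and red (167,138) are left out. The rack fit is consistent: origin ≈ (0.529, 0.025) m, yaw ≈ −0.4°, with sizes within 2 mm. Now I go above the knob.

```bash
python3 -c "
from h import *
go([.6845,.099,.2],np.radians(42))"
```

```text
option [-10.82  21.5    1.66] [ 0.   0.1 35.1] q6 1.43
  option [-10.82  21.5    1.66] [-1.000e-01  0.000e+00 -1.449e+02] q6 1.43
```

```bash
python3 -m creep '[[[-10.82,21.5,0],[0,0,35]],[[-10.82,21.5,0],[0,0,35]],[[-10.82,21.5,0],[0,0,35]],[[-10.82,21.5,0],[0,0,35]],[[-10.82,21.5,0],[0,0,35]],[[-10.82,21.5,0],[0,0,35]],[[-10.82,21.5,0],[0,0,35]],[[-10.82,21.5,0],[0,0,35]],[[-10.82,21.5,0],[0,0,35]],[[-10.82,21.5,0],[0,0,35]]]' -0.06 40; python3 -c "
from h import *
go([.6845,.099,.2],np.radians(42))"
```

```text
time_s: 0.93
position: [0.4504, 0.2926, 0.2498]
ee_rot: [2.931, 1.127, -0.003]
contact_force: [-0.4, 1.1, 0.1]
width: 0.0401
  option [ 1.47 10.02  1.66] [0.  0.1 0.1] q6 1.26
  option [ 1.47 10.02  1.66] [  -0.2    0.  -179.9] q6 1.26
```

```bash
python3 -m creep '[[[1.47,10.02,1],[0,0,0]],[[1.47,10.02,1],[0,0,0]],[[1.47,10.02,1],[0,0,0]],[[1.47,10.02,1],[0,0,0]],[[1.47,10.02,1],[0,0,0]],[[1.47,10.02,1.66],[0,0,0]],[[1.47,10.02,1.66],[0,0,0]],[[1.47,10.02,1.66],[0,0,0]],[[1.47,10.02,1.66],[0,0,0]],[[1.47,10.02,1.66],[0,0,0]]]'
python3 - <<'E'
from h import *
s=r.read_state();print(s["position"],s["time_s"])
cp=camera_params("wrist");im,d=get_image("wrist");np.savez("w1.npz",im=im,d=d);print(np.round(cp["T"],3).tolist(),cp["fx"])
k=proj(cp,[[.6845,.099,.086],[.6835,-.051,.103]]);print(k.round())
cv2.imwrite("pics/w1.png",np.clip(im*1.5,0,255).astype(np.uint8))
E
```

```text
time_s: 1.77
position: [0.6843, 0.0978, 0.1981]
ee_rot: [-2.933, -1.124, 0.007]
contact_force: [-0.2, 1.0, 0.5]
width: 0.0404
[0.68430042 0.09776772 0.19811175] 1.7667
[[0.744, 0.633, 0.213, 0.629], [0.668, -0.703, -0.243, 0.16], [-0.004, 0.324, -0.946, 0.323], [0.0, 0.0, 0.0, 1.0]] 348.57229471946135
[[322. 239.]
 [192. 381.]]
```

View pics/w1.png

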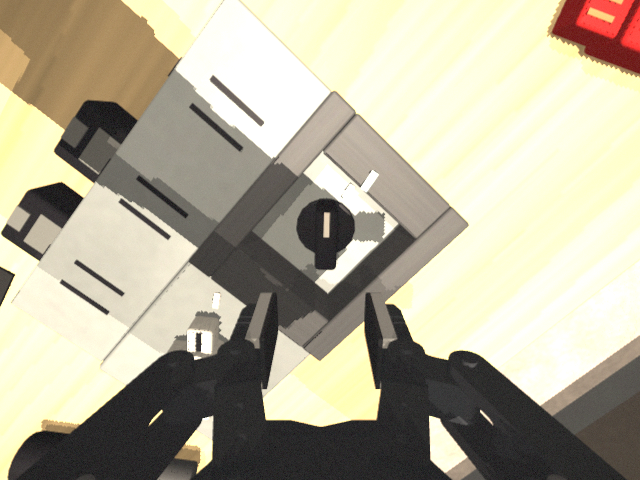

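Wrist view: the knob disc is at (326,228). Its pointer line runs from (326,213) to (326,237) and the bar reaches (326,268), so the bar is already almost along the tool's y. I'll compute its axis and angle.

Run:
```python
from h import *
cp=camera_params("wrist");D=np.load("w1.npz");g=D["im"].max(2)
b=cv2.inRange(g,0,40);b[:190]=0;b[280:]=0;b[:,:290]=0;b[:,365:]=0
P=ray(cp,[[326,213],[326,237],[326,268]],.086);print(P.round(4).tolist());v=P[2]-P[0];print("bar x yaw deg",np.degrees(np.arctan2(v[1],v[0])), "mid",((P[0]+P[2])/2).round(4))
v,u=np.nonzero(g[200:240,315:338]>110);print("white line",np.c_[u+315,v+200].min(0),np.c_[u+315,v+200].max(0))
P=ray(cp,[[206,285],[199,345]],.09);print("ring ear/mark",P.round(3).tolist())
go([.6845,.099,.074],np.radians(42))
```

```text
[[0.6732, 0.116, 0.086], [0.6852, 0.1028, 0.086], [0.7016, 0.0847, 0.086]]
bar x yaw deg -47.695653577894866 mid [0.6874 0.1004 0.086 ]
white line [324 200] [337 236]
ring ear/mark [[0.643, 0.016, 0.09], [0.67, -0.031, 0.09]]
  option [0.03 0.02 4.17] [-0.1  0.2  0. ] q6 0.87
  option [0.03 0.02 4.17] [-3.0e-01 -1.0e-01 -1.8e+02] q6 0.87
```

```bash
python3 -m creep '[[[0.07,0.03,1.2],[0,0,0]],[[0.07,0.03,2.4],[0,0,0]],[[0.07,0.03,3.2],[0,0,0]],[[0.07,0.03,3.8],[0,0,0]],[[0.07,0.03,4.15],[0,0,0]],[[0.07,0.03,4.15],[0,0,0]]]'; python3 -m creep '[[[0,0,0],[0,0,0]],[[0,0,0],[0,0,0]],[[0,0,0],[0,0,0]],[[0,0,0],[0,0,0]],[[0,0,0],[0,0,0]],[[0,0,0],[0,0,0]]]' -1 30
```

```text
time_s: 2.32
position: [0.6832, 0.1008, 0.0727]
ee_rot: [-2.93, -1.129, 0.012]
contact_force: [-0.7, 0.4, -0.6]
width: 0.0399
time_s: 2.82
position: [0.684, 0.1024, 0.0746]
ee_rot: [-2.928, -1.13, 0.006]
contact_force: [-0.2, 5.3, 1.7]
width: 0.0155
```

```bash
python3 -m creep '[[[0,0,0],[0,0,-7]],[[0,0,0],[0,0,-14]],[[0,0,0],[0,0,-21]],[[0,0,0],[0,0,-28]],[[0,0,0],[0,0,-28]]]'; python3 -m creep '[[[0,0,0],[0,0,-7]],[[0,0,0],[0,0,-14]],[[0,0,0],[0,0,-19]],[[0,0,0],[0,0,-19]],[[0,0,0],[0,0,-19]]]'; python3 -c "
from h import *
s=r.read_state();print(s['wrist_torque'],R.from_rotvec(s['ee_rot']).as_matrix().round(3).tolist())"
```

```text
time_s: 3.23
position: [0.6829, 0.1007, 0.0746]
ee_rot: [-2.565, -1.809, 0.011]
contact_force: [-3.0, -3.7, -2.0]
width: 0.0153
time_s: 3.65
position: [0.6826, 0.0993, 0.0747]
ee_rot: [-2.237, -2.202, 0.014]
contact_force: [-1.8, -5.2, -4.4]
width: 0.0155
[-1.13107842  0.14414513  0.00605664] [[0.016, 1.0, -0.008], [1.0, -0.016, -0.004], [-0.005, -0.008, -1.0]]
```

```bash
python3 -m creep '[[[0,0,0],[0,0,-2.5]],[[0,0,0],[0,0,-2.5]],[[0,0,0],[0,0,-2.5]]]'; python3 -c "
from h import *
s=r.read_state();print(s['wrist_torque'],R.from_rotvec(s['ee_rot']).as_matrix().round(3)[0].tolist())";python3 -m creep '[[[0,0,0],[0,0,0]],[[0,0,0],[0,0,0]],[[0,0,0],[0,0,0]],[[0,0,-1],[0,0,0]],[[0,0,-2],[0,0,0]],[[0,0,-3],[0,0,0]],[[0,0,-3],[0,0,0]]]' -0.06
python3 - <<'E'
from h import *
cp=camera_params("wrist");im,d=get_image("wrist");np.savez("w2.npz",im=im,d=d)
cv2.imwrite("pics/w2.png",np.clip(im*1.3,0,255).astype(np.uint8));print(proj(cp,[[.6835,-.051,.103],[.685,.1,.086]]).round())
for a in(30,37,45): go([.6835,-.051,.18],np.radians(a))
E
```

```text
time_s: 3.9
position: [0.6827, 0.0992, 0.0747]
ee_rot: [-2.194, -2.245, 0.013]
contact_force: [-1.0, -1.3, -4.7]
width: 0.0155
[-0.17001237 -0.08756243 -1.17485978] [-0.023, 1.0, -0.008]
time_s: 4.48
position: [0.6872, 0.1001, 0.1731]
ee_rot: [2.191, 2.243, 0.001]
contact_force: [0.2, 0.0, 1.2]
width: 0.04
[[ 70. 251.]
 [321. 249.]]
  option [-5.03 -0.21 -0.31] [ 0.2  0.1 61.3] q6 0.01
  option [-5.03 -0.21 -0.31] [  -0.2    0.3 -118.7] q6 0.01
  option [-5.03 -0.21 -0.31] [ 0.2  0.2 54.3] q6 0.01
  option [-5.03 -0.21 -0.31] [  -0.2    0.2 -125.7] q6 0.01
  option [-5.03 -0.21 -0.31] [ 0.2  0.2 46.3] q6 0.01
  option [-5.03 -0.21 -0.31] [  -0.2    0.2 -133.7] q6 0.01
```

View pics/w2.png

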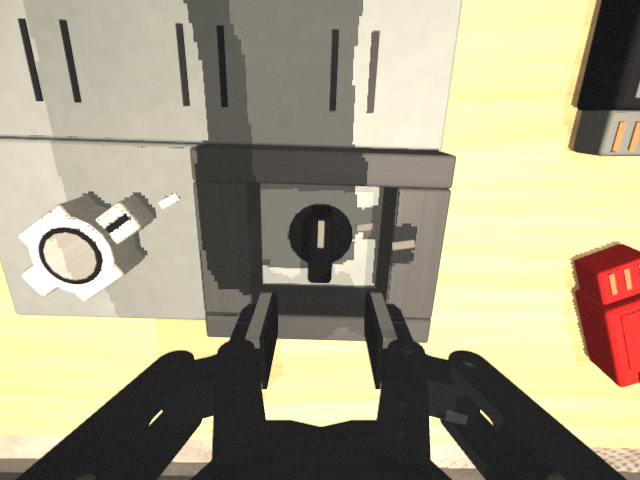

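The knob sits at its off stop: the bar is along the rack's x at (320,245) and the stop gave a reaction of −1.2 N m. The ring centre is at (70,256), its -x ear line at (120,222), the opposite ear at (40,280) and the locked mark at (168,201).

Run:
```python
from h import *
cp=camera_params("wrist")
P=ray(cp,[[120,222],[70,256],[40,281]],.1035);print(P.round(4).tolist())
for a,b in((0,1),(0,2)):
    v=P[b]-P[a];print(np.degrees(np.arctan2(v[1],v[0])).round(1))
x=R.from_euler("z",-55-0.4,degrees=True)
for a in(34,):go([.683,-.051,.17],np.radians(a))
```

```text
[[0.6624, -0.0159, 0.1035], [0.6842, -0.049, 0.1035], [0.7012, -0.0708, 0.1035]]
-56.7
-54.8
  option [-5.03 -0.23  0.03] [ 0.2  0.1 57.3] q6 0.01
  option [-5.03 -0.23  0.03] [  -0.2    0.3 -122.7] q6 0.01
```

```bash
python3 -m creep '[[[-5.0,-0.22,0],[0,0,57]],[[-5.0,-0.22,0],[0,0,57]],[[-5.0,-0.22,0],[0,0,57]],[[-5.0,-0.22,0],[0,0,57]],[[-5.0,-0.22,0],[0,0,57]],[[-5.0,-0.22,0],[0,0,57]],[[-5.0,-0.22,0],[0,0,57]],[[-5.0,-0.22,0],[0,0,57]],[[-5.0,-0.22,0],[0,0,57]],[[-5.0,-0.22,0],[0,0,57]]]' 1
python3 - <<'E'
from h import *
cp=camera_params("wrist");im,d=get_image("wrist")
go([.684,-.050,.094],np.radians(34.5))
for p in plates(cp,d,.099,.108,.103,(200,440,120,330),2): print(p)
cv2.imwrite("pics/w3.png",cv2.resize(im[100:400,120:520],None,fx=1,fy=1))
E
```

```text
time_s: 5.37
position: [0.6831, -0.05, 0.1703]
ee_rot: [2.996, 0.931, 0.001]
contact_force: [1.2, 1.1, 1.3]
width: 0.0851
  option [0.02 0.01 2.55] [0.2 0.  0. ] q6 0.78
  option [0.02 0.01 2.55] [-1.0e-01  4.0e-01 -1.8e+02] q6 0.78
(array([686.3, -50.1]), array([51.1, 53.7]), 34.8, array([686. , -49.7], dtype=float32), [279, 227])
```

View pics/w3.png

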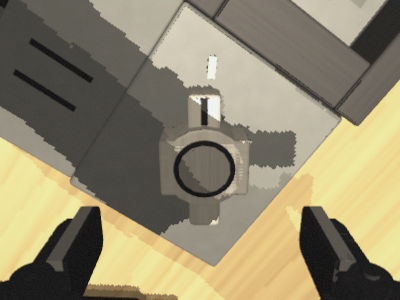

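The ring is aligned with the jaws: line at (325,210), ring centre at (325,270), angle 34.8° against the tool's 34.5°. Now descend and grip.

```bash
python3 -m creep '[[[0.06,0.05,1],[0,0,0]],[[0.06,0.05,1.8],[0,0,0]],[[0.06,0.05,2.3],[0,0,0]],[[0.06,0.05,2.5],[0,0,0]],[[0.06,0.05,2.5],[0,0,0]]]';  python3 -m creep '[[[0,0,0],[0,0,0]],[[0,0,0],[0,0,0]],[[0,0,0],[0,0,0]],[[0,0,0],[0,0,0]],[[0,0,0],[0,0,0]]]' -1 40
```

```text
time_s: 5.83
position: [0.6843, -0.05, 0.0932]
ee_rot: [2.997, 0.934, -0.005]
contact_force: [0.5, 0.2, -0.3]
width: 0.0852
time_s: 6.25
position: [0.6854, -0.0499, 0.0949]
ee_rot: [2.996, 0.935, -0.0]
contact_force: [0.2, 1.6, 4.2]
width: 0.0534
```

```bash
python3 -m creep '[[[0,0,0],[0,0,-7]],[[0,0,0],[0,0,-14]],[[0,0,0],[0,0,-21]],[[0,0,0],[0,0,-28]],[[0,0,0],[0,0,-35]],[[0,0,0],[0,0,-42]],[[0,0,0],[0,0,-49]],[[0,0,0],[0,0,-54]],[[0,0,0],[0,0,-54]],[[0,0,0],[0,0,-54]]]';python3 -c "
from h import *
s=r.read_state();print(s['wrist_torque'],R.from_rotvec(s['ee_rot']).as_matrix().round(3)[0].tolist())"
```

```text
time_s: 7.08
position: [0.6849, -0.0507, 0.095]
ee_rot: [2.249, 2.19, -0.004]
contact_force: [-2.7, -3.9, 0.1]
width: 0.0536
[-0.45528277  0.31115899  0.08546451] [0.027, 1.0, 0.0]
```

```bash
python3 -m creep '[[[0,0,0],[0,0,-3.5]],[[0,0,0],[0,0,-3.5]],[[0,0,0],[0,0,-3.5]]]'; python3 -c "
from h import *
s=r.read_state();print(s['wrist_torque'],R.from_rotvec(s['ee_rot']).as_matrix().round(3)[0].tolist())";python3 -m creep '[[[0,0,0],[0,0,0]],[[0,0,0],[0,0,0]],[[0,0,0],[0,0,0]],[[0,0,-1],[0,0,0]],[[0,0,-2.2],[0,0,0]],[[0,0,-3.4],[0,0,0]],[[0,0,-4],[0,0,0]]]' 1
python3 - <<'E'
from h import *
cp=camera_params("wrist");im,d=get_image("wrist")
for p in plates(cp,d,.099,.108,.103,(200,440,120,330),2): print(p)
cv2.imwrite("pics/w4.png",im[60:400,:])
im,d=get_image("top");cp=camera_params("top");np.savez("top1.npz",im=im,d=d)
for n,a in dict(pack=(.0375,.0465,.042,(120,235,185,310),3),nose=(.029,.037,.033,(120,235,185,310),3,30),charged=(.037,.047,.042,(285,365,228,260),3)).items():
    for p in plates(cp,d,*a): print(n,*p)
g=im.max(2);b=((g<60)*255).astype(np.uint8);b[:185]=0;b[310:]=0;b[:,:135]=0;b[:,235:]=0
for c in cv2.findContours(b,0,2)[0]:
    if cv2.contourArea(c)>150: print(cv2.contourArea(c),cv2.minAreaRect(c))
go([.507,.025,.25],np.radians(89.6))
E
```

```text
time_s: 7.33
position: [0.6854, -0.0508, 0.095]
ee_rot: [2.186, 2.251, -0.003]
contact_force: [3.9, -0.5, -5.1]
width: 0.0542
[-0.13903787 -0.82517486 -1.47724673] [-0.029, 1.0, 0.001]
time_s: 7.92
position: [0.6866, -0.0503, 0.2202]
ee_rot: [2.182, 2.249, 0.002]
contact_force: [1.2, -0.0, 0.3]
width: 0.0856
(array([685.9, -50.2]), array([50.6, 53.7]), 89.8, array([685.4, -50.4], dtype=float32), [285, 202])
pack [548.1 323.9] [51.9 85.2] 1.2 [548.4 324. ] [174, 206]
pack [416.5 381.7] [54.  87.6] 18.4 [415.8 381.5] [147, 257]
pack [395.5 260.7] [53.4 87.2] 19.6 [396.7 260.6] [194, 266]
nose [607.9 325.1] [27.8 42.6] -89.5 [606.3 324.2] [177, 194]
nose [474.  400.6] [30.1 42.7] -71.0 [474.  398.8] [147, 245]
nose [451.7 280.6] [29.8 39.7] -89.6 [449.7 281.7] [194, 256]
319.0 ((208.7594757080078, 279.3841857910156), (45.87151336669922, 23.926809310913086), 70.70995330810547)
803.5 ((160.42660522460938, 270.4220275878906), (46.45458221435547, 25.478179931640625), 73.3007583618164)
812.0 ((187.0, 218.5), (45.0, 24.0), 90.0)
363.0 ((149.10000610351562, 204.1999969482422), (23.08462905883789, 24.34954071044922), 18.434947967529297)
  option [ 2.69 -5.93 -1.05] [0.6 0.3 2.1] q6 -0.22
  option [ 2.69 -5.93 -1.05] [  -0.5    0.9 -177.9] q6 -0.22
```

View pics/w4.png

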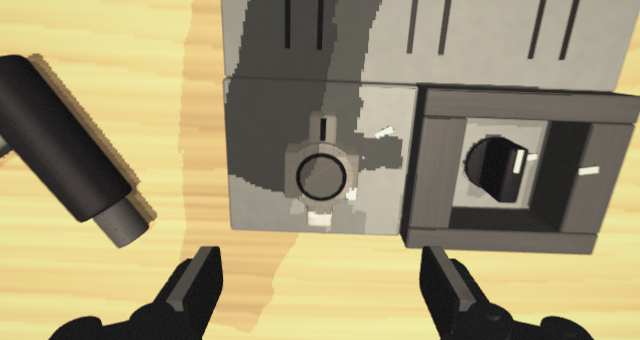

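Ring at its open stop (black line at (323,190) points at the robot, reaction −1.5 N m, flats at 89.8°); the knob is still off, with its bar along the rack's x at (518,165). All packs are measured: A body centre (.548,.324) at 1.2°, B (.4165,.382) at 18.4°, C (.3955,.2607) at 19.6°. Next is the charged pack in the right bay.

```bash
python3 -c "
from h import *
go([.507,-.0672,.12],np.radians(89.6))"
```

```text
option [-0.36 -6.06  3.3 ] [0.6 0.3 2.1] q6 -0.22
  option [-0.36 -6.06  3.3 ] [  -0.5    0.9 -177.9] q6 -0.22
```

```bash
python3 -m creep '[[[-0.1,-1.2,0.2],[0.6,0.3,2.1]],[[-0.2,-2.4,0.5],[0.6,0.3,2.1]],[[-0.3,-3.6,0.8],[0.6,0.3,2.1]],[[-0.36,-4.8,1.5],[0.6,0.3,2.1]],[[-0.36,-6.06,2.3],[0.6,0.3,2.1]],[[-0.36,-6.06,3.3],[0.6,0.3,2.1]],[[-0.36,-6.06,3.3],[0.6,0.3,2.1]],[[-0.36,-6.06,3.3],[0.6,0.3,2.1]]]' 0.65
python3 - <<'E'
from h import *
cp=camera_params("wrist");im,d=get_image("wrist")
for p in plates(cp,d,.037,.047,.042,(0,640,0,480),3,300): print(p)
go([.507,-.0672,.026],np.radians(89.6))
E
```

```text
time_s: 8.68
position: [0.5057, -0.0668, 0.1188]
ee_rot: [-2.226, -2.212, 0.004]
contact_force: [0.3, -0.5, 0.9]
width: 0.0704
(array([511. , -68.2]), array([53.3, 54.1]), -0.4, array([510.1, -68.2], dtype=float32), [275, 226])
(array([511.7,  23.1]), array([54.1, 54.3]), 89.6, array([510.7,  23.2], dtype=float32), [418, 226])
(array([ 642.6, -300. ]), array([21.3, 39.9]), 30.4, array([ 643.8, -297.8], dtype=float32), [0, 407])
  option [ 0.01 -0.03  3.15] [-0.  0.  0.] q6 -0.28
  option [ 0.01 -0.03  3.15] [  -0.   -0. -180.] q6 -0.28
```

```bash
python3 -m creep '[[[-0.02,0,1],[0,0,0]],[[-0.02,0,2],[0,0,0]],[[-0.02,0,2.7],[0,0,0]],[[-0.02,0,3.05],[0,0,0]],[[-0.02,0,3.05],[0,0,0]]]'; python3 -m creep '[[[0,0,0],[0,0,0]],[[0,0,0],[0,0,0]],[[0,0,0],[0,0,0]],[[0,0,0],[0,0,0]],[[0,0,0],[0,0,0]]]' -1 50
```

```text
time_s: 9.15
position: [0.5085, -0.0679, 0.0279]
ee_rot: [-2.227, -2.214, 0.002]
contact_force: [-0.9, -0.2, 0.3]
width: 0.0702
time_s: 9.57
position: [0.5103, -0.0683, 0.0295]
ee_rot: [2.226, 2.214, 0.001]
contact_force: [2.5, 0.2, 4.9]
width: 0.0531
```

```bash
python3 -m creep '[[[0,-0.4,0],[0,0,0]],[[0,-1.1,0],[0,0,0]],[[0,-1.9,0],[0,0,0]],[[0,-2.7,0],[0,0,0]],[[0,-3.4,0],[0,0,0]],[[0,-3.8,0],[0,0,0]],[[0,-3.8,0],[0,0,0]]]'
python3 - <<'E'
from h import *
im,d=get_image("top");cp=camera_params("top")
for p in plates(cp,d,.037,.047,.042,(285,370,225,320),3): print(*p)
for p in plates(cp,d,.028,.0368,.033,(320,370,225,290),3,30): print("nose",*p)
E
```

```text
time_s: 10.15
position: [0.3935, -0.0674, 0.0295]
ee_rot: [2.228, 2.214, -0.001]
contact_force: [-2.9, -0.2, -0.2]
width: 0.0532
[508.1  24.8] [44.8 49.7] -89.6 [507.2  25.1] [295, 231]
[435.5 -56.4] [32.3 37.2] 0.3 [439.6 -51.3] [331, 262]
nose [469.1 -61.8] [25.  32.6] -89.6 [466.2 -58.3] [333, 251]
```

```bash
python3 -m creep '[[[0,0,0],[0,0,0]],[[0,0,0],[0,0,0]],[[0,0,0],[0,0,0]],[[0,0.5,0],[0,0,0]],[[0,1,0],[0,0,0]],[[0,1,0],[0,0,0]],[[0,1,0.1],[0,0,0]]]' 0.65;  python3 -m creep '[[[0,0,0],[0,0,0]],[[0,0,0],[0,0,0]],[[0,0,0],[0,0,0]],[[0,0,0],[0,0,0]],[[0,0,0],[0,0,0]]]' -1 70;python3 -m creep '[[[0,0,-0.5],[0,0,0]],[[0,0,-1],[0,0,0]],[[0,0,-1],[0,0,0]]]'; python3 -c "
from h import *
go([.428,-.321,.060],np.radians(97.2))"
```

```text
time_s: 10.78
position: [0.426, -0.0679, 0.0267]
ee_rot: [2.226, 2.214, 0.001]
contact_force: [0.2, 0.3, 0.4]
width: 0.0707
time_s: 11.2
position: [0.4251, -0.0676, 0.0264]
ee_rot: [2.227, 2.215, -0.0]
contact_force: [-0.1, -1.0, -3.1]
width: 0.0534
time_s: 11.45
position: [0.4259, -0.068, 0.0579]
ee_rot: [2.226, 2.213, 0.001]
contact_force: [0.3, -0.4, -3.9]
width: 0.053
  option [-8.43  0.12 -0.06] [ 0.1  0.1 -7.5] q6 -0.34
  option [-8.43  0.12 -0.06] [  0.2  -0.2 172.5] q6 -0.34
```

```bash
python3 -m creep '[[[-0.9,0.02,0],[0,0,-1]],[[-2,0.05,0],[0,0,-3]],[[-3.2,0.06,0],[0,0,-5]],[[-4.4,0.08,0],[0,0,-7.5]],[[-5.6,0.1,0],[0,0,-7.5]],[[-6.8,0.12,0],[0,0,-7.5]],[[-7.8,0.12,0],[0,0,-7.5]],[[-8.4,0.12,0],[0,0,-7.5]],[[-8.4,0.12,0],[0,0,-7.5]]]'; python3 -m creep '[[[0,0,0.5],[0,0,0]],[[0,0,0.85],[0,0,0]],[[0,0,0.93],[0,0,0]],[[0,0,0.93],[0,0,0]]]'
```

```text
time_s: 12.2
position: [0.4282, -0.3246, 0.0576]
ee_rot: [2.079, 2.347, -0.001]
contact_force: [1.6, 0.2, -3.7]
width: 0.0528
time_s: 12.53
position: [0.4281, -0.3245, 0.0293]
ee_rot: [2.079, 2.347, -0.002]
contact_force: [-0.2, -1.4, 0.9]
width: 0.053
```

```bash
python3 -m creep '[[[0,0,0],[0,0,0]],[[0,0,0],[0,0,0]],[[0,0,0],[0,0,0]],[[0,0,-0.8],[0,0,0]],[[0,0,-2],[0,0,0]],[[0,0,-3],[0,0,0]],[[0,0,-3],[0,0,0]]]' 0.65
python3 - <<'E'
from h import *
cp=camera_params("wrist");im,d=get_image("wrist")
for p in plates(cp,d,.040,.050,.045,(0,640,0,480),3,300): print(*p)
cv2.imwrite("pics/w5.png",im[:400])
go([.507,.024,.12],np.radians(89.6))
E
```

```text
time_s: 13.12
position: [0.4307, -0.3264, 0.1253]
ee_rot: [2.072, 2.341, -0.003]
contact_force: [0.9, -0.2, 0.5]
width: 0.0705
[ 416.1 -326.1] [53.2 86.7] 7.1 [ 413.  -326.5] [281, 163]
[ 484.  -470.1] [31.  75.5] 46.3 [ 480.2 -468. ] [41, 271]
  option [11.26  3.96 -0.  ] [0.5 0.6 7.4] q6 -0.92
  option [11.26  3.96 -0.  ] [  -0.9    0.7 -172.6] q6 -0.92
```

View pics/w5.png

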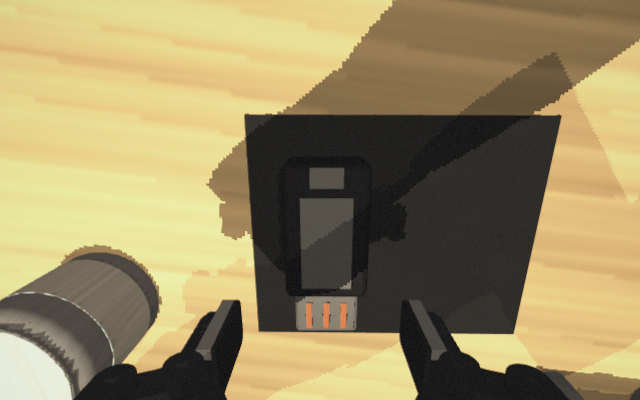

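The charged pack lies right way up inside the mat, nose contacts at (325,315). The mat corners are about (247,115), (560,115), (513,333) and (258,332), which I use to check the mat's extent.

```bash
python3 - <<'E'
from h import *
cp=camera_params("wrist");P=ray(cp,[[247,115],[560,115],[513,333],[258,332]],.003)
print(P[:,:2].round(4).tolist(),P.mean(0)[:2].round(4),[np.linalg.norm(P[i]-P[i-1]).round(3) for i in range(4)],np.degrees(np.arctan2(*(P[3]-P[0])[[1,0]])))
E
python3 -m creep '[[[2,0.6,0],[0.5,0.6,7.4]],[[4,1.4,0],[0.5,0.6,7.4]],[[6,2.1,0],[0.5,0.6,7.4]],[[8,2.8,0],[0.5,0.6,7.4]],[[9.6,3.4,0],[0.5,0.6,7.4]],[[11.2,3.9,0],[0.5,0.6,7.4]],[[11.25,3.95,0],[0.5,0.6,7.4]],[[11.25,3.95,0],[0.5,0.6,7.4]],[[11.25,3.95,0],[0.5,0.6,7.4]],[[11.25,3.95,0],[0.5,0.6,7.4]]]'
python3 - <<'E'
from h import *
cp=camera_params("wrist");im,d=get_image("wrist")
for p in plates(cp,d,.037,.047,.042,(0,640,0,480),3,300): print(p)
go([.508,.024,.028],np.radians(89.6))
E
```

```text
[[0.3526, -0.3857], [0.3277, -0.1814], [0.4945, -0.1611], [0.5202, -0.3681]] [ 0.4237 -0.2741] [np.float64(0.168), np.float64(0.206), np.float64(0.168), np.float64(0.209)] 5.995816802099791
time_s: 14.0
position: [0.5063, 0.0284, 0.1187]
ee_rot: [-2.221, -2.218, 0.001]
contact_force: [0.1, -0.2, -0.6]
width: 0.0703
(array([511.8,  24.6]), array([53.1, 54.1]), -0.3, array([510.7,  24.7], dtype=float32), [271, 226])
  option [-0.08  0.08  3.02] [-0.1 -0.   0.3] q6 -0.1
  option [-0.08  0.08  3.02] [   0.    -0.2 -179.7] q6 -0.1
```

```bash
python3 -m creep '[[[-0.07,0.05,1],[0,0,0.3]],[[-0.07,0.05,2],[0,0,0.3]],[[-0.07,0.05,2.7],[0,0,0.3]],[[-0.07,0.05,3.0],[0,0,0.3]],[[-0.07,0.05,3.0],[0,0,0.3]]]'; python3 -m creep '[[[0,0,0],[0,0,0]],[[0,0,0],[0,0,0]],[[0,0,0],[0,0,0]],[[0,0,0],[0,0,0]],[[0,0,0],[0,0,0]]]' -1 50; python3 -m creep '[[[0,-0.4,0],[0,0,0]],[[0,-1.1,0],[0,0,0]],[[0,-1.9,0],[0,0,0]],[[0,-2.7,0],[0,0,0]],[[0,-3.4,0],[0,0,0]],[[0,-3.8,0],[0,0,0]],[[0,-3.8,0],[0,0,0]]]'
```

```text
time_s: 14.47
position: [0.5045, 0.0237, 0.026]
ee_rot: [-2.227, -2.207, 0.009]
contact_force: [-0.5, 0.3, -0.2]
width: 0.0707
time_s: 14.88
position: [0.5046, 0.0234, 0.0266]
ee_rot: [-2.228, -2.207, 0.009]
contact_force: [-1.8, -1.3, -1.1]
width: 0.0532
time_s: 15.47
position: [0.3869, 0.025, 0.0273]
ee_rot: [-2.226, -2.205, 0.012]
contact_force: [0.2, -0.3, -2.9]
width: 0.0533
```

```bash
python3 -m creep '[[[0,0,0],[0,0,0]],[[0,0,0],[0,0,0]],[[0,0,0],[0,0,0]],[[0,0.5,0],[0,0,0]],[[0,1,0],[0,0,0]],[[0,1,0],[0,0,0]],[[0,1,0.1],[0,0,0]]]' 0.65;  python3 -m creep '[[[0,0,0],[0,0,0]],[[0,0,0],[0,0,0]],[[0,0,0],[0,0,0]],[[0,0,0],[0,0,0]],[[0,0,0],[0,0,0]]]' -1 70;python3 -m creep '[[[0,0,-0.5],[0,0,0]],[[0,0,-1],[0,0,0]],[[0,0,-1],[0,0,0]]]'; python3 -c "
from h import *
go([.414,-.225,.060],np.radians(96.8))"
```

```text
time_s: 16.05
position: [0.4187, 0.0245, 0.0245]
ee_rot: [-2.227, -2.207, 0.01]
contact_force: [-0.3, 0.7, 0.1]
width: 0.0705
time_s: 16.47
position: [0.418, 0.0247, 0.0243]
ee_rot: [-2.226, -2.206, 0.01]
contact_force: [-1.4, 2.4, 1.0]
width: 0.0534
time_s: 16.72
position: [0.4193, 0.0244, 0.0559]
ee_rot: [-2.228, -2.208, 0.008]
contact_force: [1.3, 0.4, -3.3]
width: 0.0533
  option [-8.32 -0.1  -0.14] [-0.4 -0.  -7.3] q6 -0.12
  option [-8.32 -0.1  -0.14] [ -0.    0.7 172.7] q6 -0.12
```

```bash
python3 -m creep '[[[-0.9,-0.02,0],[-0.4,0,-1]],[[-2,-0.05,0],[-0.4,0,-3]],[[-3.2,-0.06,0],[-0.4,0,-5]],[[-4.4,-0.08,0],[-0.4,0,-7.3]],[[-5.6,-0.1,0],[-0.4,0,-7.3]],[[-6.8,-0.15,0],[-0.4,0,-7.3]],[[-7.8,-0.15,0],[-0.4,0,-7.3]],[[-8.3,-0.15,0],[-0.4,0,-7.3]],[[-8.3,-0.15,0],[-0.4,0,-7.3]]]'; python3 -m creep '[[[0,0,0.5],[0,0,0]],[[0,0,0.85],[0,0,0]],[[0,0,0.95],[0,0,0]],[[0,0,0.95],[0,0,0]]]'
```

```text
time_s: 17.47
position: [0.4128, -0.2283, 0.0552]
ee_rot: [2.09, 2.343, -0.002]
contact_force: [0.5, 0.6, -5.1]
width: 0.0531
time_s: 17.8
position: [0.4123, -0.2283, 0.0273]
ee_rot: [2.09, 2.343, -0.005]
contact_force: [-3.9, -0.6, 9.6]
width: 0.0534
```

```bash
python3 -m creep '[[[0,0,0],[0,0,0]],[[0,0,0],[0,0,0]],[[0,0,0],[0,0,0]],[[0,0,-0.8],[0,0,0]],[[0,0,-2],[0,0,0]],[[0,0,-3],[0,0,0]],[[0,0,-3.5],[0,0,0]],[[0,0,-3.5],[0,0,0]]]' 0.65
python3 - <<'E'
from h import *
cp=camera_params("wrist");im,d=get_image("wrist")
for p in plates(cp,d,.040,.050,.045,(0,640,0,480),3,300): print(*p)
im,d=get_image("top");cp=camera_params("top");np.savez("top2.npz",im=im,d=d)
for n,a in dict(pack=(.0375,.0465,.042,(120,235,185,310),3),nose=(.029,.037,.033,(120,235,185,310),3,30)).items():
    for p in plates(cp,d,*a): print(n,*p)
cv2.imwrite("pics/top2.png",cv2.resize(im[110:330,130:480],None,fx=2.2,fy=2.2))
E
```

```text
time_s: 18.47
position: [0.4146, -0.2293, 0.1359]
ee_rot: [2.085, 2.339, -0.004]
contact_force: [1.2, 0.5, 0.1]
width: 0.0703
[ 415.4 -324.6] [54.3 86.5] 7.0 [ 412.8 -325. ] [125, 169]
[ 407.1 -229.1] [53.2 87. ] 7.2 [ 404.5 -229.4] [281, 173]
[ 507.3 -450.6] [ 8.5 47.6] -10.4 [ 507.1 -451.5] [0, 306]
[ 624.7 -342. ] [10.3 37.4] -58.6 [ 624.3 -341.3] [146, 455]
pack [548.1 323.9] [51.9 85.2] 1.2 [548.3 324.3] [174, 206]
pack [416.6 381.7] [54.  87.4] 18.4 [418.2 382.4] [146, 257]
pack [395.9 260.3] [54.2 87.6] 20.8 [395.4 261. ] [194, 266]
nose [608.  315.2] [22.5 28. ] 1.2 [608.7 314.9] [185, 194]
nose [605.3 337.6] [17.5 22.8] 1.4 [606.  339.4] [177, 196]
nose [474.7 399.1] [28.8 42.8] -67.6 [473.6 394.5] [148, 246]
nose [477.  414.8] [14.4 20.5] -67.5 [477. 415.] [144, 248]
nose [451.8 279.4] [34.7 37.2] -88.9 [451.9 278.7] [195, 255]
```

View pics/top2.png

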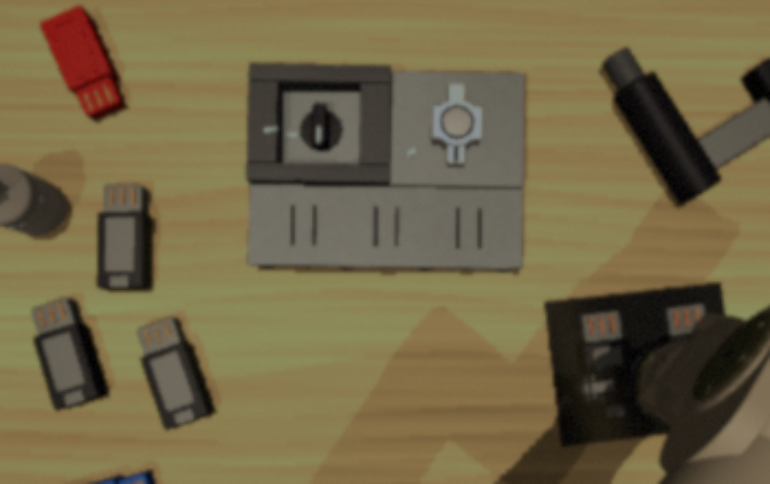

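Both charged packs lie on the mat at (605,370) and (685,330), right way up. The bays are empty, the knob bar (320,125) and ring line (457,155) are in their off/open positions, and the three flats are undisturbed. Next is flat C (175,370 in the crop), which goes to the right bay.

```bash
python3 -c "
from h import *
go([.376,.253,.13],np.radians(110))"
```

```text
option [16.07  0.62  0.02] [ -0.    0.2 -13.4] q6 -0.79
  option [16.07  0.62  0.02] [3.000e-01 1.000e-01 1.666e+02] q6 -0.79
```

```bash
python3 -m creep '[[[1.2,0.05,0],[0,0.2,-2]],[[2.5,0.1,0],[0,0.2,-4]],[[3.8,0.15,0],[0,0.2,-6]],[[5.1,0.2,0],[0,0.2,-8]],[[6.4,0.25,0],[0,0.2,-10]],[[7.7,0.3,0],[0,0.2,-13.4]],[[9,0.35,0],[0,0.2,-13.4]],[[10.3,0.4,0],[0,0.2,-13.4]],[[11.6,0.45,0],[0,0.2,-13.4]],[[12.8,0.5,0],[0,0.2,-13.4]]]';python3 -c "
from h import *
go([.376,.253,.13],np.radians(110))"
```

```text
time_s: 19.4
position: [0.3817, 0.1571, 0.1293]
ee_rot: [-1.801, -2.571, 0.004]
contact_force: [1.0, -0.2, -0.2]
width: 0.0704
  option [ 3.07  0.91 -0.03] [-0.2 -0.  -0. ] q6 -0.15
  option [ 3.07  0.91 -0.03] [ -0.    0.3 180. ] q6 -0.15
```

```bash
python3 -m creep '[[[1.2,0.35,0],[0,0,0]],[[2.3,0.7,0],[0,0,0]],[[3.07,0.91,0],[0,0,0]],[[3.07,0.91,0],[0,0,0]],[[3.07,0.91,0],[0,0,0]]]';python3 - <<'E'
from h import *
cp=camera_params("wrist");im,d=get_image("wrist")
for p in plates(cp,d,.037,.047,.042,(0,640,0,480),3,400):
    print(*p);c,t=p[0]/1000,np.radians(p[2])
    if p[1][1]>80: go([c[0]-.021*np.cos(t),c[1]-.021*np.sin(t),.027],t+np.pi/2)
E
```

```text
time_s: 19.82
position: [0.3743, 0.2536, 0.1273]
ee_rot: [-1.796, -2.573, 0.009]
contact_force: [0.2, -0.5, -0.4]
width: 0.0702
[257.1 357.9] [53.2 91. ] -72.2 [256.5 356.8] [476, 83]
  option [ 5.34 -2.42  3.37] [-0.3  0.3 92.3] q6 0.07
  option [ 5.34 -2.42  3.37] [ -0.3  -0.3 -87.7] q6 0.07
[396.2 260.1] [53.2 88. ] 20.2 [393.9 259.2] [277, 223]
  option [-0.02  0.09  3.35] [-0.4  0.  -0.1] q6 0.07
  option [-0.02  0.09  3.35] [  0.    0.6 179.9] q6 0.07
[398.7 374.7] [51.4 53.5] -71.3 [391.2 378.5] [436, 307]
[535.   77.8] [15.6 28. ] 64.4 [535.4  77.3] [0, 359]
```

```bash
python3 -m creep '[[[-0.02,0.07,1],[-0.3,0,0]],[[-0.02,0.07,2],[-0.3,0,0]],[[-0.02,0.07,2.9],[-0.3,0,0]],[[-0.02,0.07,3.3],[-0.3,0,0]],[[-0.02,0.07,3.3],[-0.3,0,0]]]'; python3 -m creep '[[[0,0,0],[0,0,0]],[[0,0,0],[0,0,0]],[[0,0,0],[0,0,0]],[[0,0,0],[0,0,0]],[[0,0,0],[0,0,0]]]' -1 60;python3 -c "
from h import *
go([.434,-.068,.027],np.radians(89.6))"
```

```text
time_s: 20.28
position: [0.373, 0.2499, 0.0252]
ee_rot: [-1.801, -2.569, 0.013]
contact_force: [-0.2, -0.0, -0.4]
width: 0.0704
time_s: 20.7
position: [0.3733, 0.2497, 0.0256]
ee_rot: [-1.801, -2.569, 0.012]
contact_force: [-0.1, 0.2, -4.0]
width: 0.0534
  option [-10.65  -1.71  -0.02] [-0.5  0.2 20.3] q6 0.06
  option [-10.65  -1.71  -0.02] [  -0.2   -0.7 -159.7] q6 0.06
```

```bash
python3 -m creep '[[[-0.5,-0.15,-0.05],[0,0,1]],[[-1.3,-0.35,-0.05],[0,0,3]],[[-2.3,-0.6,-0.05],[0,0,5]],[[-3.3,-0.85,-0.05],[0,0,7]],[[-4.3,-1.1,-0.05],[0,0,9]],[[-5.3,-1.35,-0.05],[0,0,11]],[[-6.3,-1.6,-0.05],[0,0,14]],[[-7.2,-1.85,-0.05],[0,0,17]],[[-7.9,-2.0,-0.05],[0,0,20.3]],[[-8.2,-2.1,-0.05],[0,0,20.3]]]'; python3 -c "
from h import *
go([.405,-.068,.027],np.radians(89.6))"
```

```text
time_s: 21.53
position: [0.399, -0.0055, 0.0285]
ee_rot: [-2.234, -2.209, 0.013]
contact_force: [0.1, -0.2, -3.8]
width: 0.053
  option [-2.08  0.22  0.06] [-0.3  0.3 -0.2] q6 -0.2
  option [-2.08  0.22  0.06] [  0.5   0.5 179.8] q6 -0.2
```

```bash
python3 -m creep '[[[-0.8,0.1,0],[0,0,-0.2]],[[-1.6,0.15,0],[0,0,-0.2]],[[-2.05,0.2,0],[0,0,-0.2]],[[-2.05,0.2,0.05],[0,0,-0.2]],[[-2.05,0.2,0.05],[0,0,-0.2]]]'
python3 - <<'E'
from h import *
im,d=get_image("top");cp=camera_params("top")
for n,a in dict(pack=(.0375,.0465,.042,(310,370,225,320),3),nose=(.029,.037,.033,(310,370,225,280),3,30)).items():
    for p in plates(cp,d,*a): print(n,*p)
cp=camera_params("wrist");im,d=get_image("wrist")
for p in plates(cp,d,.037,.047,.042,(0,640,0,480),3,400): print("w",*p)
for p in plates(cp,d,.028,.0368,.033,(0,640,0,480),3,200): print("wnose",*p)
cv2.imwrite("pics/w6.png",im)
E
```

```text
time_s: 21.95
position: [0.4042, -0.0672, 0.0272]
ee_rot: [-2.23, -2.212, 0.012]
contact_force: [0.3, -0.2, -3.6]
width: 0.0534
w [411.1 -67.5] [55.7 81.2] 86.4 [409.2 -66.3] [211, 307]
w [ 438.3 -194.9] [ 6.4 25.9] -16.9 [ 438.6 -195.9] [0, 399]
wnose [389.2 -75. ] [10.8 66.9] -81.6 [388.9 -73.1] [218, 296]
wnose [394.5 -32.9] [ 5.6 16.2] 64.6 [394.7 -33.2] [389, 308]
wnose [ 441.3 -198.3] [13.8 65.8] -9.3 [ 442.1 -199.3] [0, 349]
```

View pics/w6.png

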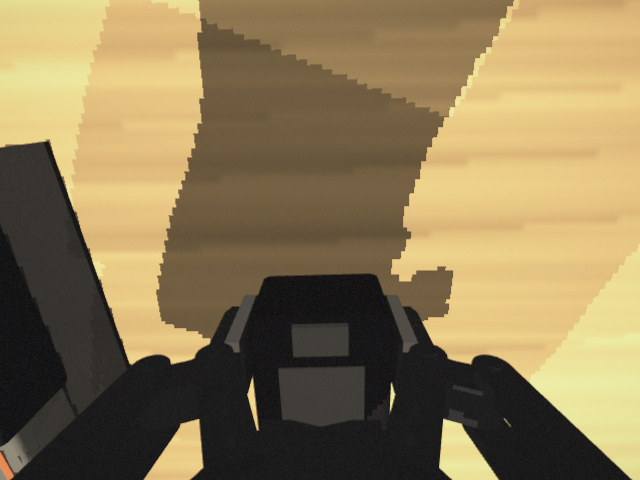

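The pack is held square by its tail: tail edge (265,277)–(380,275), label (320,340). Pushing it into the right bay.

```bash
python3 -m creep '[[[0,0.4,0.05],[0,0,-0.1]],[[0,1,0.05],[0,0,-0.1]],[[0,1.6,0.05],[0,0,-0.1]],[[0,2.2,0.05],[0,0,-0.1]],[[0,2.7,0.05],[0,0,-0.1]],[[0,3.0,0.05],[0,0,-0.1]],[[0,3.1,0.05],[0,0,-0.1]]]'; python3 -m creep '[[[0,0.1,0],[0,0,0]],[[0,0.2,0],[0,0,0]],[[0,0.3,0],[0,0,0]],[[0,0.35,0],[0,0,0]]]'
```

```text
time_s: 22.63
position: [0.4973, -0.0658, 0.0251]
ee_rot: [-2.222, -2.217, 0.014]
contact_force: [-9.9, -0.4, 12.9]
width: 0.0533
time_s: 22.97
position: [0.5016, -0.0649, 0.0251]
ee_rot: [-2.216, -2.212, 0.028]
contact_force: [-23.7, -4.3, 24.4]
width: 0.0533
```

```bash
python3 -m creep '[[[0,0,0],[0,0,0]],[[0,0,0],[0,0,0]],[[0,0,0],[0,0,0]],[[0,0,-1],[0,0,0]],[[0,0,-2],[0,0,0]],[[0,0,-3],[0,0,0]],[[0,0,-3],[0,0,0]]]' 0.65;python3 - <<'E'
from h import *
cp=camera_params("wrist");im,d=get_image("wrist")
print(r.read_state()["position"])
for p in plates(cp,d,.037,.047,.042,(0,640,0,480),3,400): print("w",*p)
for p in plates(cp,d,.057,.067,.062,(0,640,0,480),5,400): print("over",*p)
im,d=get_image("top");cp=camera_params("top")
for p in plates(cp,d,.0375,.0465,.042,(120,370,185,320),3): print(*p)
E
```

```text
time_s: 23.55
position: [0.508, -0.0652, 0.1209]
ee_rot: [-2.222, -2.219, 0.019]
contact_force: [1.2, -1.0, -0.4]
width: 0.0701
[ 0.50696545 -0.06501115  0.11854177]
w [ 410.2 -226.8] [58.5 84.4] 6.2 [ 410.9 -214.6] [0, 0]
w [511.3 -64.7] [53.2 54.7] 1.3 [509.9 -64.5] [279, 222]
w [ 643.5 -299. ] [21.8 43.9] 32.0 [ 645.  -297.2] [0, 399]
over [576.4 -65.6] [ 98.7 124.4] 89.8 [573.5 -66. ] [227, 301]
over [555.9  86.2] [ 82.3 182. ] 58.9 [562.8  84.5] [425, 303]
[548.  323.9] [51.9 85.2] 1.2 [548.1 323.7] [174, 206]
[416.1 381.5] [54.7 86.7] 18.9 [415.  380.1] [146, 257]
```

```bash
python3 -c "
from h import *
go([.452,-.066,.03],np.radians(89.6))"
```

```text
option [-0.03 -1.73  2.92] [-0.9  0.4  0.3] q6 -0.28
  option [-0.03 -1.73  2.92] [  -0.6   -1.4 -179.7] q6 -0.28
```

```bash
python3 -m creep '[[[-0.02,-0.9,0],[-0.9,0.4,0.3]],[[-0.02,-1.73,0],[-0.9,0.4,0.3]],[[-0.02,-1.73,0.5],[-0.9,0.4,0.3]],[[-0.02,-1.73,1.5],[-0.9,0.4,0.3]],[[-0.02,-1.73,2.4],[-0.9,0.4,0.3]],[[-0.02,-1.73,2.9],[-0.9,0.4,0.3]],[[-0.02,-1.73,2.9],[-0.9,0.4,0.3]]]' -1 40; python3 -m creep '[[[0,0.3,0],[0,0,0]],[[0,0.5,0],[0,0,0]],[[0,0.6,0],[0,0,0]],[[0,0.65,0],[0,0,0]],[[0,0.65,0],[0,0,0]]]'
```

```text
time_s: 24.23
position: [0.4485, -0.0644, 0.0263]
ee_rot: [-2.223, -2.209, 0.004]
contact_force: [-0.4, -0.3, 0.4]
width: 0.0001
time_s: 24.65
position: [0.4695, -0.0649, 0.027]
ee_rot: [-2.225, -2.21, 0.003]
contact_force: [0.3, 0.6, -0.2]
width: 0.0
```

```bash
python3 -m creep '[[[0,0.1,0],[0,0,0]],[[0,0.15,0],[0,0,0]],[[0,0.2,0],[0,0,0]],[[0,0.2,0],[0,0,0]]]';python3 -m creep '[[[0,0.1,0],[0,0,0]],[[0,0.15,0],[0,0,0]],[[0,0.15,0],[0,0,0]]]'
```

```text
time_s: 24.98
position: [0.4742, -0.0647, 0.027]
ee_rot: [-2.223, -2.209, 0.006]
contact_force: [-4.0, 0.6, 4.1]
width: -0.0001
time_s: 25.23
position: [0.4743, -0.0644, 0.0265]
ee_rot: [-2.22, -2.204, 0.015]
contact_force: [-12.5, -2.4, 10.9]
width: -0.0001
```

Pushing the tail met a hard stop: no advance, −12 N. The pack is home. Flat A goes next, to the left bay.

```bash
python3 -m creep '[[[0,-0.8,0],[0,0,0]],[[0,-1,-0.8],[0,0,0]],[[0,-1,-2],[0,0,0]],[[0,-1,-3.2],[0,0,0]],[[0,-1,-3.6],[0,0,0]]]';python3 -c "
from h import *
go([.527,.3236,.135],np.radians(91.2))"
```

```text
time_s: 25.65
position: [0.4486, -0.0653, 0.1397]
ee_rot: [-2.225, -2.209, 0.01]
contact_force: [1.0, 0.3, 0.0]
width: -0.0
  option [12.98  2.52  0.14] [-0.5 -0.  -1.6] q6 -0.31
  option [12.98  2.52  0.14] [ -0.    0.8 178.4] q6 -0.31
```

```bash
python3 -m creep '[[[1.2,0.25,0],[-0.5,0,-1.6]],[[2.5,0.5,0],[-0.5,0,-1.6]],[[3.8,0.75,0],[-0.5,0,-1.6]],[[5.1,1,0],[-0.5,0,-1.6]],[[6.4,1.25,0],[-0.5,0,-1.6]],[[7.7,1.5,0],[-0.5,0,-1.6]],[[9,1.75,0],[-0.5,0,-1.6]],[[10.3,2,0],[-0.5,0,-1.6]],[[11.6,2.25,0],[-0.5,0,-1.6]],[[12.98,2.52,0.1],[-0.5,0,-1.6]]]' 0.65;python3 -m creep '[[[0.2,0,0],[0,0,0]],[[0.2,0,0],[0,0,0]]]'
python3 - <<'E'
from h import *
cp=camera_params("wrist");im,d=get_image("wrist")
for p in plates(cp,d,.037,.047,.042,(0,640,0,480),3,400):
    c,t=p[0]/1000,np.radians(p[2])
    print(*p)
    if p[1][1]>80: go([c[0]-.022*np.cos(t),c[1]-.022*np.sin(t),.027],t+np.pi/2)
E
```

```text
time_s: 26.48
position: [0.5275, 0.3253, 0.1369]
ee_rot: [2.198, 2.244, 0.003]
contact_force: [2.0, -0.8, 0.5]
width: 0.0706
time_s: 26.65
position: [0.5274, 0.3344, 0.1364]
ee_rot: [-2.193, -2.249, -0.005]
contact_force: [0.6, -0.2, 0.1]
width: 0.0703
[418.7 381.5] [53.5 86.7] 18.2 [419.3 381.1] [345, 0]
  option [ 1.5  -4.28  3.64] [  0.1  -0.1 -16.9] q6 0.41
  option [ 1.5  -4.28  3.64] [-1.000e-01 -1.000e-01  1.631e+02] q6 0.41
[548.8 324.5] [53.2 87.7] 0.9 [546.3 324.4] [265, 216]
  option [-0.28 -0.02  3.65] [ 0.1 -0.1  0.4] q6 0.41
  option [-0.28 -0.02  3.65] [ 1.000e-01  1.000e-01 -1.796e+02] q6 0.41
[577.6 176.8] [20.2 96. ] 9.5 [571.2 176.1] [60, 248]
  option [-5.33  0.83  3.64] [ 0.1 -0.1 -8.2] q6 0.41
  option [-5.33  0.83  3.64] [-1.000e-01 -1.000e-01  1.718e+02] q6 0.41
```

```bash
python3 -m creep '[[[-0.28,-0.02,1],[0,0,0.3]],[[-0.28,-0.02,2],[0,0,0.3]],[[-0.28,-0.02,3],[0,0,0.3]],[[-0.28,-0.02,3.6],[0,0,0.3]],[[-0.28,-0.02,3.6],[0,0,0.3]]]'; python3 -m creep '[[[0,0,0],[0,0,0]],[[0,0,0],[0,0,0]],[[0,0,0],[0,0,0]],[[0,0,0],[0,0,0]],[[0,0,0],[0,0,0]]]' -1 60;python3 -c "
from h import *
go([.407,.19,.027],np.radians(89.6));go([.407,.1165,.027],np.radians(89.6))"
```

```text
time_s: 27.12
position: [0.5235, 0.3205, 0.0242]
ee_rot: [-2.202, -2.237, 0.01]
contact_force: [-0.3, -1.2, 0.3]
width: 0.0707
time_s: 27.53
position: [0.5239, 0.3199, 0.0252]
ee_rot: [-2.204, -2.237, 0.01]
contact_force: [-1.0, -2.5, 0.6]
width: 0.0535
  option [-4.27 -3.96 -0.02] [-0.3  0.2  1.3] q6 0.4
  option [-4.27 -3.96 -0.02] [  -0.3   -0.5 -178.7] q6 0.4
  option [-6.72 -4.   -0.02] [-0.3  0.2  1.3] q6 0.4
  option [-6.72 -4.   -0.02] [  -0.3   -0.5 -178.7] q6 0.4
```

```bash
python3 -m creep '[[[-0.5,-0.4,-0.03],[0,0,0.3]],[[-1.2,-1,-0.03],[0,0,0.6]],[[-2,-1.7,-0.03],[0,0,1.3]],[[-2.8,-2.5,-0.03],[0,0,1.3]],[[-3.6,-3.3,-0.03],[0,0,1.3]],[[-4.4,-3.9,-0.03],[0,0,1.3]],[[-5.3,-4.05,-0.03],[0,0,1.3]],[[-6.1,-4.05,-0.03],[0,0,1.3]],[[-6.7,-4.05,-0.03],[0,0,1.3]],[[-6.7,-4.05,-0.03],[0,0,1.3]]]';python3 -m creep '[[[0,0,0],[0,0,0]],[[0,0,0],[0,0,0]]]'
python3 - <<'E'
from h import *
go([.407,.1165,.0255],np.radians(89.6))
im,d=get_image("top");cp=camera_params("top");np.savez("top3.npz",im=im,d=d)
for n,a in dict(pack=(.0375,.0465,.042,(130,300,225,320),3),nose=(.029,.037,.033,(240,300,225,280),3,30)).items():
    for p in plates(cp,d,*a): print(n,*p)
E
```

```text
time_s: 28.37
position: [0.4053, 0.1146, 0.0278]
ee_rot: [2.234, 2.209, -0.011]
contact_force: [0.3, 0.4, -3.5]
width: 0.0535
time_s: 28.53
position: [0.4056, 0.1146, 0.0282]
ee_rot: [2.234, 2.208, -0.01]
contact_force: [-0.9, -0.1, -4.3]
width: 0.0538
  option [0.07 0.05 0.09] [-0.2  0.3 -0.3] q6 0.1
  option [0.07 0.05 0.09] [  0.4   0.4 179.7] q6 0.1
pack [416.6 381.5] [54.3 87.6] 18.5 [417.6 382.2] [145, 257]
```

```bash
python3 -m creep '[[[0.05,0.3,0.05],[-0.2,0.3,-0.3]],[[0.05,0.9,0.05],[-0.2,0.3,-0.3]],[[0.05,1.5,0.05],[-0.2,0.3,-0.3]],[[0.05,2.1,0.05],[-0.2,0.3,-0.3]],[[0.05,2.6,0.05],[-0.2,0.3,-0.3]],[[0.05,2.9,0.05],[-0.2,0.3,-0.3]],[[0.05,3.1,0.05],[-0.2,0.3,-0.3]]]'; python3 -m creep '[[[0,0.1,0],[0,0,0]],[[0,0.15,0],[0,0,0]],[[0,0.15,0],[0,0,0]]]'
```

```text
time_s: 29.17
position: [0.5002, 0.1161, 0.0259]
ee_rot: [-2.226, -2.216, -0.001]
contact_force: [-0.5, 0.2, -5.0]
width: 0.0537
time_s: 29.42
position: [0.5032, 0.1164, 0.0253]
ee_rot: [-2.224, -2.215, 0.002]
contact_force: [-2.1, 0.1, -4.9]
width: 0.0537
```

Not yet at the stop, so I push a little further.

```bash
python3 -m creep '[[[0,0.1,0],[0,0,0]],[[0,0.15,0],[0,0,0]],[[0,0.15,0],[0,0,0]]]';python3 -m creep '[[[0,0.1,0],[0,0,0]],[[0,0.2,0],[0,0,0]],[[0,0.2,0],[0,0,0]]]'
```

```text
time_s: 29.67
position: [0.5033, 0.1165, 0.0251]
ee_rot: [-2.22, -2.212, 0.01]
contact_force: [-10.1, 0.0, 5.1]
width: 0.0535
time_s: 29.92
position: [0.5033, 0.1165, 0.0251]
ee_rot: [-2.215, -2.208, 0.021]
contact_force: [-16.6, -0.3, 12.8]
width: 0.0531
```

Stopped at .5033, as predicted for home. Release and go to flat B, measuring both on the way.

```bash
python3 -m creep '[[[0,0,0],[0,0,0]],[[0,0,0],[0,0,0]],[[0,0,0],[0,0,0]],[[0,0,-1],[0,0,0]],[[0,0,-2],[0,0,0]],[[0,0,-3],[0,0,0]],[[0,0,-3.4],[0,0,0]],[[0,0,-3.4],[0,0,0]]]' 0.65;python3 - <<'E'
from h import *
cp=camera_params("wrist");im,d=get_image("wrist")
for p in plates(cp,d,.037,.047,.042,(0,640,0,480),3,400): print("w",*p)
go([.397,.375,.13],np.radians(108.4))
E
```

```text
time_s: 30.58
position: [0.5091, 0.1166, 0.1313]
ee_rot: [-2.219, -2.212, 0.01]
contact_force: [0.7, -0.1, -0.1]
width: 0.0703
w [510.6 -61.9] [53.1 56.6] 89.8 [509.8 -61.8] [0, 217]
w [512.3 116.4] [52.6 54.8] 1.9 [511.1 116.8] [279, 217]
  option [ 8.6  -3.72  0.03] [ -0.8  -0.2 -18.6] q6 0.07
  option [ 8.6  -3.72  0.03] [ -0.3   1.1 161.4] q6 0.07
```

```bash
python3 -m creep '[[[1.2,-0.55,0],[-0.8,-0.2,-4]],[[2.4,-1.1,0],[-0.8,-0.2,-8]],[[3.6,-1.6,0],[-0.8,-0.2,-12]],[[4.8,-2.1,0],[-0.8,-0.2,-18.6]],[[6,-2.6,0],[-0.8,-0.2,-18.6]],[[7.2,-3.1,0],[-0.8,-0.2,-18.6]],[[8.1,-3.5,0],[-0.8,-0.2,-18.6]],[[8.6,-3.72,0],[-0.8,-0.2,-18.6]],[[8.6,-3.72,0],[-0.8,-0.2,-18.6]]]'
python3 - <<'E'
from h import *
cp=camera_params("wrist");im,d=get_image("wrist")
for p in plates(cp,d,.037,.047,.042,(0,640,0,480),3,400):
    c,t=p[0]/1000,np.radians(p[2])
    print(*p)
    if p[1][1]>80: go([c[0]-.021*np.cos(t),c[1]-.021*np.sin(t),.027],t+np.pi/2)
E
```

```text
time_s: 31.38
position: [0.3951, 0.3775, 0.1294]
ee_rot: [-1.831, -2.552, 0.001]
contact_force: [0.9, 0.1, -0.3]
width: 0.0706
[267.6 362. ] [32.8 86.7] -72.2 [267.2 362.2] [289, 0]
  option [ 1.62 -4.18  3.42] [-0.   0.1 90.8] q6 0.29
  option [ 1.62 -4.18  3.42] [ -0.1  -0.  -89.2] q6 0.29
[416.7 381.7] [53.2 87.7] 18.3 [414.4 381. ] [275, 220]
  option [-0.04  0.03  3.41] [-0.1  0.   0.3] q6 0.29
  option [-0.04  0.03  3.41] [-1.000e-01 -1.000e-01 -1.797e+02] q6 0.29
```

```bash
python3 -m creep '[[[-0.04,0.03,1],[0,0,0.3]],[[-0.04,0.03,2],[0,0,0.3]],[[-0.04,0.03,2.9],[0,0,0.3]],[[-0.04,0.03,3.38],[0,0,0.3]],[[-0.04,0.03,3.38],[0,0,0.3]]]'; python3 -m creep '[[[0,0,0],[0,0,0]],[[0,0,0],[0,0,0]],[[0,0,0],[0,0,0]],[[0,0,0],[0,0,0]],[[0,0,0],[0,0,0]]]' -1 60;python3 -c "
from h import *
go([.405,.0245,.027],np.radians(89.6))"
```

```text
time_s: 31.85
position: [0.3946, 0.3717, 0.0236]
ee_rot: [-1.841, -2.543, 0.014]
contact_force: [0.8, -0.3, -1.0]
width: 0.0705
time_s: 32.27
position: [0.3948, 0.3715, 0.024]
ee_rot: [-1.841, -2.543, 0.014]
contact_force: [0.7, -0.4, -3.0]
width: 0.0537
  option [-11.1   -3.29  -0.03] [-0.4  0.3 18.6] q6 0.29
  option [-11.1   -3.29  -0.03] [  -0.4   -0.6 -161.4] q6 0.29
```

```bash
python3 -m creep '[[[-0.5,-0.25,-0.06],[0,0,1]],[[-1.3,-0.65,-0.06],[0,0,3]],[[-2.3,-1.15,-0.06],[0,0,5]],[[-3.3,-1.65,-0.06],[0,0,8]],[[-4.3,-2.15,-0.06],[0,0,11]],[[-5.3,-2.65,-0.06],[0,0,14]],[[-6.3,-3.15,-0.06],[0,0,18]],[[-7.2,-3.45,-0.06],[0,0,18.6]],[[-8,-3.7,-0.06],[0,0,18.6]],[[-8.3,-3.8,-0.06],[0,0,18.6]]]'; python3 -c "
from h import *
go([.366,.0245,.0255],np.radians(89.6))"
```

```text
time_s: 33.1
position: [0.3641, 0.0968, 0.0281]
ee_rot: [2.232, 2.21, -0.015]
contact_force: [0.3, 0.8, -3.4]
width: 0.0535
  option [-2.41  0.09  0.1 ] [-0.3  0.4 -0.2] q6 0.06
  option [-2.41  0.09  0.1 ] [  0.7   0.5 179.8] q6 0.06
```

```bash
python3 -m creep '[[[-0.8,0.03,0],[-0.3,0.4,-0.2]],[[-1.7,0.06,0],[-0.3,0.4,-0.2]],[[-2.4,0.09,0],[-0.3,0.4,-0.2]],[[-2.4,0.09,0.05],[-0.3,0.4,-0.2]],[[-2.4,0.09,0.05],[-0.3,0.4,-0.2]]]'
python3 - <<'E'
from h import *
go([.5,.0245,.0255],np.radians(89.6))
im,d=get_image("top");cp=camera_params("top");cv2.imwrite("pics/top4.png",cv2.resize(im[130:340,220:400],None,fx=3,fy=2.8))
for p in plates(cp,d,.0375,.0465,.042,(230,380,225,320),3): print(*p)
E
```

```text
time_s: 33.52
position: [0.3664, 0.0239, 0.0275]
ee_rot: [2.231, 2.21, -0.0]
contact_force: [-0.9, 0.2, -3.4]
width: 0.0534
  option [0.06 4.45 0.07] [ 0.   0.  -0.1] q6 -0.14
  option [0.06 4.45 0.07] [ 1.000e-01 -0.000e+00  1.799e+02] q6 -0.14
[507.4 117.8] [44.8 52.1] -89.4 [509.6 118.5] [257, 231]
[506.3 -63.6] [44.8 52.4] -89.6 [507.4 -63.3] [330, 232]
```

View pics/top4.png

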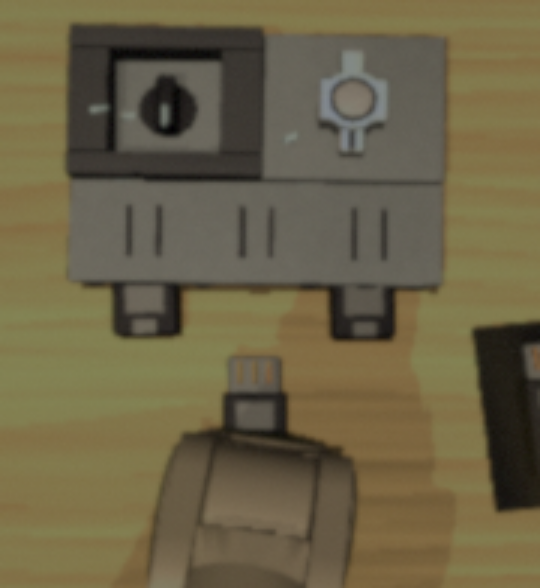

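Left (147,310) and right (362,310) packs are home with equal protrusion. The third pack's nose (254,372) lines up with the middle bay's marks (256,232). Pushing it in.

```bash
python3 -m creep '[[[0.03,0.4,0.03],[0,0,0]],[[0.03,1,0.03],[0,0,0]],[[0.03,1.6,0.03],[0,0,0]],[[0.03,2.2,0.03],[0,0,0]],[[0.03,2.8,0.03],[0,0,0]],[[0.03,3.4,0.03],[0,0,0]],[[0.03,3.9,0.03],[0,0,0]],[[0.03,4.25,0.03],[0,0,0]],[[0.03,4.4,0.03],[0,0,0]]]'; python3 -m creep '[[[0,0.1,0],[0,0,0]],[[0,0.2,0],[0,0,0]],[[0,0.25,0],[0,0,0]],[[0,0.25,0],[0,0,0]]]'; python3 -m creep '[[[0,0.1,0],[0,0,0]],[[0,0.2,0],[0,0,0]],[[0,0.25,0],[0,0,0]],[[0,0.25,0],[0,0,0]]]'
```

```text
time_s: 34.32
position: [0.4998, 0.0258, 0.0264]
ee_rot: [2.227, 2.214, 0.001]
contact_force: [0.4, 0.2, -4.1]
width: 0.0534
time_s: 34.65
position: [0.5035, 0.027, 0.0255]
ee_rot: [-2.223, -2.213, 0.005]
contact_force: [-5.2, 1.7, -1.0]
width: 0.0532
time_s: 34.98
position: [0.5039, 0.0275, 0.0239]
ee_rot: [-2.217, -2.206, 0.02]
contact_force: [-13.5, -1.6, 3.0]
width: 0.0535
```

```bash
python3 -m creep '[[[0,0,0],[0,0,0]],[[0,0,0],[0,0,0]],[[0,0,0],[0,0,0]],[[0,0,-1],[0,0,0]],[[0,0,-2],[0,0,0]],[[0,0,-3],[0,0,0]],[[0,0,-4.2],[0,0,0]],[[0,0,-5],[0,0,0]],[[0,0,-5],[0,0,0]]]' 0.65;python3 - <<'E'
from h import *
cp=camera_params("wrist");im,d=get_image("wrist")
for p in plates(cp,d,.037,.047,.042,(0,640,0,480),3,400): print("w",*p)
go([.6855,-.0503,.175],np.radians(89.6))
E
```

```text
time_s: 35.73
position: [0.5111, 0.0271, 0.1804]
ee_rot: [-2.224, -2.213, 0.007]
contact_force: [0.6, -0.5, 0.1]
width: 0.0703
w [ 434.9 -197.7] [12.6 35.1] -16.7 [ 436.3 -200. ] [0, 104]
w [510.3 -63.3] [52.  53.8] -89.0 [509.5 -63.2] [169, 197]
w [510.5  27.4] [51.4 53.5] 89.8 [509.8  27.7] [287, 197]
w [511.9 115.5] [53.1 53.8] -88.2 [510.8 115.7] [398, 197]
w [ 697.6 -265.3] [21.5 58.1] 31.5 [ 698.5 -264.1] [0, 392]
  option [-2.55  5.87  0.04] [-0.5  0.   0.1] q6 -0.1
  option [-2.55  5.87  0.04] [  -0.    -0.8 -179.9] q6 -0.1
```

All three tails are equal (x 510–512), consistent with the home charged packs seen before. Now the lock ring.

```bash
python3 -m creep '[[[-0.6,1.2,0],[-0.5,0,0]],[[-1.1,2.4,0],[-0.5,0,0]],[[-1.6,3.6,0],[-0.5,0,0]],[[-2.1,4.8,0],[-0.5,0,0]],[[-2.5,5.7,0],[-0.5,0,0]],[[-2.55,5.87,0],[-0.5,0,0]],[[-2.55,5.87,0],[-0.5,0,0]]]' 1;python3 - <<'E'
from h import *
cp=camera_params("wrist");im,d=get_image("wrist")
for p in plates(cp,d,.099,.108,.103,(200,440,120,330),2): print("ring",*p)
go([.6857,-.0503,.095],np.radians(89.6))
E
```

```text
time_s: 36.37
position: [0.6867, -0.0511, 0.1735]
ee_rot: [-2.227, -2.214, 0.002]
contact_force: [-0.1, -0.2, -0.3]
width: 0.0858
ring [685.9 -50.4] [51.2 53.7] 89.6 [685.2 -50.4] [277, 221]
  option [-0.    0.02  2.64] [-0.2 -0.   0.1] q6 -0.18
  option [-0.    0.02  2.64] [   0.    -0.3 -179.9] q6 -0.18
```

```bash
python3 -m creep '[[[0,0,1],[0,0,0]],[[0,0,1.9],[0,0,0]],[[0,0,2.4],[0,0,0]],[[0,0,2.6],[0,0,0]],[[0,0,2.6],[0,0,0]]]';  python3 -m creep '[[[0,0,0],[0,0,0]],[[0,0,0],[0,0,0]],[[0,0,0],[0,0,0]],[[0,0,0],[0,0,0]],[[0,0,0],[0,0,0]]]' -1 40; python3 -m creep '[[[0,0,0],[0,0,7]],[[0,0,0],[0,0,14]],[[0,0,0],[0,0,21]],[[0,0,0],[0,0,28]],[[0,0,0],[0,0,35]],[[0,0,0],[0,0,42]],[[0,0,0],[0,0,49]],[[0,0,0],[0,0,56]],[[0,0,0],[0,0,60]],[[0,0,0],[0,0,60]]]';python3 -c "
from h import *
s=r.read_state();M=R.from_rotvec(s['ee_rot']).as_matrix();print(s['wrist_torque'],np.degrees(np.arctan2(M[1,0],M[0,0])))"
```

```text
time_s: 36.83
position: [0.6826, -0.049, 0.0944]
ee_rot: [-2.222, -2.212, 0.006]
contact_force: [0.2, -0.5, 0.4]
width: 0.0856
time_s: 37.25
position: [0.6832, -0.0507, 0.097]
ee_rot: [-2.226, -2.214, 0.008]
contact_force: [-2.3, -3.5, 5.0]
width: 0.0534
time_s: 38.08
position: [0.6845, -0.0484, 0.0971]
ee_rot: [-3.035, -0.802, 0.002]
contact_force: [5.1, 6.4, -5.7]
width: 0.053
[ 1.30975837 -0.8788329  -0.03335789] 29.60496217444425
```

```bash
python3 -m creep '[[[0,0,0],[0,0,0]],[[0,0,0],[0,0,0]],[[0,0,0],[0,0,0]],[[0,0,-1],[0,0,0]],[[0,0,-2.2],[0,0,0]],[[0,0,-3],[0,0,0]],[[0,0,-3],[0,0,0]]]' 1;python3 - <<'E'
from h import *
cp=camera_params("wrist");im,d=get_image("wrist")
for p in plates(cp,d,.099,.108,.103,(200,440,120,330),2): print("ring",*p)
go([.6855,.0995,.18],np.radians(89.6))
E
```

```text
time_s: 38.67
position: [0.6878, -0.0496, 0.195]
ee_rot: [3.035, 0.801, 0.014]
contact_force: [0.9, 0.3, 0.8]
width: 0.0856
ring [686.7 -50.5] [50.7 53.7] 29.6 [686.3 -49.8] [276, 213]
  option [ 2.41 -4.34  0.4 ] [  0.3  -0.2 -60. ] q6 0.87
  option [ 2.41 -4.34  0.4 ] [ -0.2  -0.4 120. ] q6 0.87
```

Ring flats now read 29.6°, so q = 60.0° = 1.047 rad: locked. On to the knob.

```bash
python3 -m creep '[[[0.6,-1.1,0.1],[0,0,-60]],[[1.2,-2.2,0.2],[0,0,-60]],[[1.8,-3.3,0.3],[0,0,-60]],[[2.41,-4.34,0.4],[0,0,-60]],[[2.41,-4.34,0.4],[0,0,-60]],[[2.41,-4.34,0.4],[0,0,-60]],[[2.41,-4.34,0.4],[0,0,-60]],[[2.41,-4.34,0.4],[0,0,-60]],[[2.41,-4.34,0.4],[0,0,-60]],[[2.41,-4.34,0.4],[0,0,-60]]]' -0.06;python3 - <<'E'
from h import *
cp=camera_params("wrist");im,d=get_image("wrist")
go([.6855,.0995,.074],np.radians(89.6));print(r.read_state()["width"])
cv2.imwrite("pics/w7.png",np.clip(im[100:400]*1.3,0,255).astype(np.uint8))
E
```

```text
time_s: 39.55
position: [0.685, 0.0993, 0.1792]
ee_rot: [2.226, 2.212, 0.005]
contact_force: [-0.5, 0.7, -0.5]
width: 0.0403
  option [ 0.01 -0.01  3.51] [ 0.3  0.  -0.1] q6 0.04
  option [ 0.01 -0.01  3.51] [  0.   -0.4 179.9] q6 0.04
0.039996498809635656
```

View pics/w7.png

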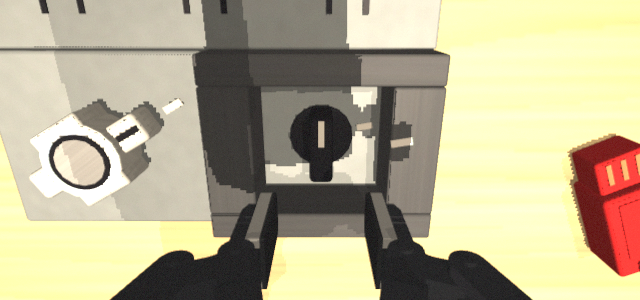

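The ring's line (126,131) points at the white mark (172,105), so it is locked. The knob bar (321,150) lies along the rack's x, centred between the fingers (258/385). Descend and grip.

```bash
python3 -m creep '[[[0.02,0,1.2],[0,0,0]],[[0.02,0,2.2],[0,0,0]],[[0.02,0,3],[0,0,0]],[[0.02,0,3.4],[0,0,0]],[[0.02,0,3.5],[0,0,0]],[[0.02,0,3.5],[0,0,0]]]'; python3 -m creep '[[[0,0,0],[0,0,0]],[[0,0,0],[0,0,0]],[[0,0,0],[0,0,0]],[[0,0,0],[0,0,0]],[[0,0,0],[0,0,0]],[[0,0,0],[0,0,0]]]' -1 30
```

```text
time_s: 40.1
position: [0.6851, 0.0996, 0.0735]
ee_rot: [2.23, 2.209, 0.003]
contact_force: [0.0, -0.1, -0.2]
width: 0.04
time_s: 40.6
position: [0.6864, 0.0993, 0.0756]
ee_rot: [2.229, 2.206, 0.007]
contact_force: [-0.1, -2.4, 5.9]
width: 0.0154
```

```bash
python3 -m creep '[[[0,0,0],[0,0,7]],[[0,0,0],[0,0,14]],[[0,0,0],[0,0,21]],[[0,0,0],[0,0,28]],[[0,0,0],[0,0,35]],[[0,0,0],[0,0,42]],[[0,0,0],[0,0,42]]]'; python3 -m creep '[[[0,0,0],[0,0,7]],[[0,0,0],[0,0,14]],[[0,0,0],[0,0,21]],[[0,0,0],[0,0,28]],[[0,0,0],[0,0,35]],[[0,0,0],[0,0,38]],[[0,0,0],[0,0,38]],[[0,0,0],[0,0,38]]]';python3 -c "
from h import *
s=r.read_state();M=R.from_rotvec(s['ee_rot']).as_matrix();print(s['wrist_torque'],np.degrees(np.arctan2(M[1,0],M[0,0])))"
```

```text
time_s: 41.18
position: [0.6866, 0.0996, 0.0757]
ee_rot: [2.875, 1.258, 0.01]
contact_force: [1.0, 1.1, -1.1]
width: 0.0154
time_s: 41.85
position: [0.6869, 0.0997, 0.0757]
ee_rot: [3.13, 0.26, 0.012]
contact_force: [2.6, 0.4, -1.7]
width: 0.0157
[-0.06569723 -0.29120175 -0.03658236] 9.493531659565589
```

```bash
python3 -m creep '[[[0,0,0],[0,0,0]],[[0,0,0],[0,0,0]],[[0,0,0],[0,0,0]],[[0,0,-1],[0,0,0]],[[0,0,-2.2],[0,0,0]],[[0,0,-3.4],[0,0,0]],[[0,0,-4.6],[0,0,0]],[[0,0,-5.2],[0,0,0]],[[0,0,-5.2],[0,0,0]]]' -0.06;python3 - <<'E'
from h import *
cp=camera_params("wrist");im,d=get_image("wrist");cv2.imwrite("pics/w8.png",np.clip(im[:400]*1.3,0,255).astype(np.uint8))
im,d=get_image("top");cp=camera_params("top");cv2.imwrite("pics/top5.png",cv2.resize(im[100:350,100:560],None,fx=1.7,fy=1.7))
for p in plates(cp,d,.0375,.0465,.042,(230,380,225,320),3): print(*p)
for p in plates(cp,d,.0405,.0495,.045,(375,480,235,320),3): print("mat",*p)
for p in plates(cp,d,.098,.108,.103,(310,360,145,185),2): print("ring",*p)
for p in plates(cp,d,.080,.0885,.086,(262,292,152,182),2,10): print("knob",*p)
E
```

```text
time_s: 42.6
position: [0.688, 0.0999, 0.2386]
ee_rot: [3.129, 0.261, 0.028]
contact_force: [0.8, -0.2, 1.0]
width: 0.04
[508.1  27.3] [44.8 49.7] -89.6 [507.3  27.2] [294, 231]
[506.3 -63.6] [44.9 52.4] -89.7 [505.8 -64.1] [330, 232]
mat [ 414.9 -324.3] [54.  87.5] 7.2 [ 416.2 -325.1] [434, 261]
mat [ 406.4 -227.7] [53.6 87.4] 7.3 [ 405.6 -227.9] [395, 264]
ring [681.  -52.7] [51.4 54.5] 27.2 [680.9 -52.4] [327, 154]
```

View pics/w8.png

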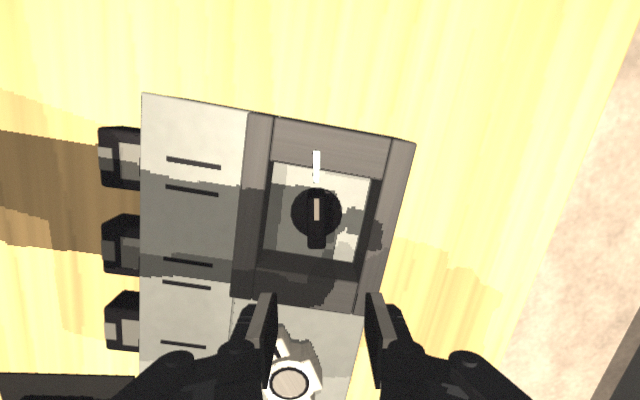

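View pics/top5.png

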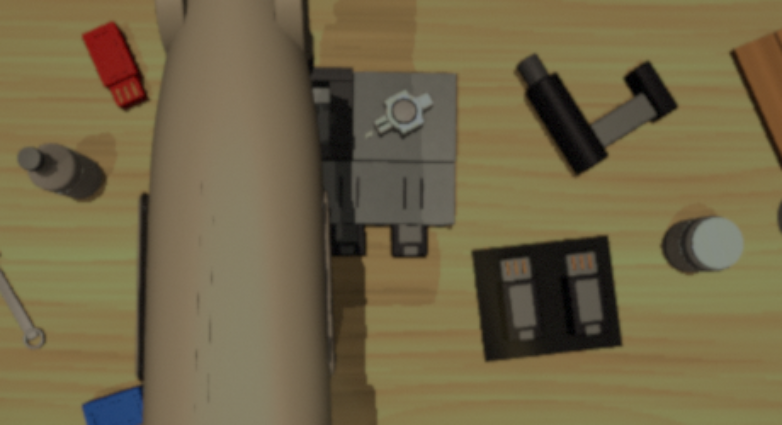

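The knob pointer (317,208) is on the charge mark (317,165). All three packs are in at (120,157), (122,245) and (122,320), both charged packs are on the mat, and the bystanders are in place. I'll retract so the top camera can make a last numeric check, then hand in.

```bash
python3 -m creep '[[[-0.8,-1,0],[0,0,0]],[[-1.6,-2,0],[0,0,0]],[[-2.4,-3,0],[0,0,0]],[[-3.2,-4,0],[0,0,0]],[[-4,-5,0],[0,0,0]],[[-4.7,-6,0],[0,0,0]],[[-5.4,-7,0],[0,0,0]],[[-6,-8,0],[0,0,0]],[[-6.5,-9,0],[0,0,0]],[[-6.8,-9.6,0],[0,0,0]]]'; python3 -m creep '[[[-0.2,-0.2,0],[0,0,0]],[[-0.2,-0.2,0],[0,0,0]],[[-0.2,-0.2,0],[0,0,0]]]'
python3 - <<'E'
from h import *
im,d=get_image("top");cp=camera_params("top");cv2.imwrite("pics/top6.png",cv2.resize(im[100:350,100:560],None,fx=1.7,fy=1.7))
for p in plates(cp,d,.0375,.0465,.042,(230,380,225,320),3): print(*p)
for p in plates(cp,d,.0405,.0495,.045,(375,480,235,320),3): print("mat",*p)
for p in plates(cp,d,.080,.0885,.086,(262,292,152,182),2,10): print("knob",*p)
E
```

```text
time_s: 43.53
position: [0.4338, 0.3514, 0.2285]
ee_rot: [3.129, 0.265, 0.01]
contact_force: [0.1, -0.7, -0.8]
width: 0.0398
time_s: 43.78
position: [0.4262, 0.3558, 0.2271]
ee_rot: [3.127, 0.267, 0.007]
contact_force: [-0.4, 0.2, -0.0]
width: 0.0398
[507.4 117.8] [44.8 52.1] -89.4 [507.8 117.2] [257, 231]
[508.   28.5] [44.8 52.2] -89.6 [506.9  28.6] [293, 231]
[506.3 -63.6] [44.8 52.4] -89.6 [507.5 -62.2] [330, 232]
mat [ 414.8 -324.3] [53.8 87.4] 7.0 [ 415.4 -325.1] [433, 261]
mat [ 406.9 -227.9] [53.5 87.3] 8.0 [ 411.6 -224.7] [394, 264]
mat [ 376.4 -249.3] [17.5 19.7] 0.3 [ 375.8 -249.7] [412, 290]
knob [681.3 101. ] [16.9 35.4] -81.2 [680.4  98.3] [267, 163]
knob [687.4  79. ] [4.8 7.3] 0.6 [687.9  78.6] [282, 163]
knob [682.2 116.3] [7.2 7.3] 0.7 [682.5 115.6] [266, 165]
```

View pics/top6.png

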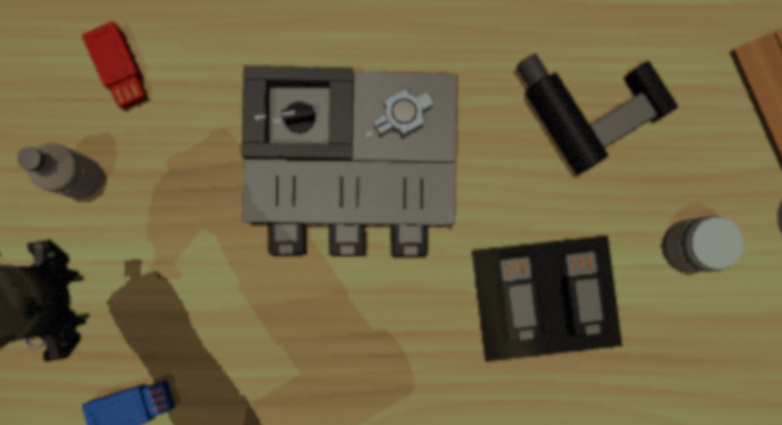

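The final view shows the three packs home at equal depth, (287,238), (347,238) and (410,238), and both charged packs on the mat. The ring is on its mark at (400,112), the knob pointer at (285,118) is on the charge mark, and the arm is clear. Handing in.

```bash
python3 -c "
from plant import r
print(r.hand_in())"
```

```text
the job is handed in; nothing more can be done
None
```

The changeover is done and handed in at about 44 s of the 210 s allowed; the hand-in gave no verdict. I turned the knob to its off stop and the ring to its open stop. Then I moved the two charged packs to the mat, slid the three flat packs home, locked the ring and set the knob to charge.

**Last checks:**
- **Bays:** the three packs stick out equally (visible middles at 506–508 mm, matching the charged packs when they were home). Each met a firm stop when pushed (12 to 17 N).
- **Mat:** both charged packs lie right way up on it, at about 7°, matching the mat.
- **Ring:** 1.047 rad by the wrist camera. The top camera gave about 1.08 rad, which is also past the locked limit of 0.92.
- **Knob:** the gripper's angle gave 1.40 rad, and the pointer is on the charge mark in the pictures.
- **Bystanders:** the drill, bottle and can have not moved. In the last picture the gripper hid the spanner; I never went near it, and it showed no change in the picture just before.

**Small disagreements:** the packs in the right and middle bays sit 3 to 4 mm left of the bay's middle line, within the bay's clearance. I saw no knocked pack and no grip slip.

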